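Seat two square jars in the jar block and screw the tall one open

TASK

Set the jars up for filling: stand the short jar from the worktop in the middle pocket of the wooden jar block, next to the jar that is already there, and then the tall jar in the empty end pocket, each right down on the pocket floor. With the pocket keeping the tall jar from turning, unscrew its tight cap, lift it straight off once the threads let go, and finish still gripping the cap, level and about two centimetres above the open mouth, with the jars all left seated; leave the first jar, the mug and the spoon alone.

Things in the scene. Friction and masses are not known exactly. Their poses are not given: they have to be found in the camera images.
- block: Fixed beech jar block, 82 x 230 x 32 mm on 3 mm feet (top at z = 0.035), with three square pockets in a row along its y, their sides parallel to the block's. Origin: centre of the underside, at z = 0.003. Fingers that close along the block's x have free room on both sides of a jar; along the row, neighbouring jars stand 22 mm apart.
- block_hole0 (a point): Centre of the mouth of the end pocket at the block's +y (left) end (76 mm from the middle), which already holds a short jar. Each pocket is 58 x 58 mm, 22 mm deep (floor at z = 0.013), flared by 3 mm all round over the top 5 mm; point axes are the block's.
- block_hole1 (a point): Centre of the mouth of the middle pocket, at z = 0.035.
- block_hole2 (a point): Centre of the mouth of the other end pocket, at the block's -y (right) end, at z = 0.035.
- jar_first: Amber glass with black plastic cap, 54 mm square body (49 mm over the lowest 3 mm). Short jar, 69 mm high, that already stands in the left end pocket. Origin: centre of its underside, z up.
- jar_short: Amber glass with black plastic cap, 54 mm square body (49 mm over the lowest 3 mm). Short jar, 69 mm high, loose on the worktop, 0.16 kg: glass up to 48 mm, round cap (47 mm, stays on) from 50 mm to the top. Origin: centre of its underside, z up; x and y are square to its sides (any quarter turn fits a pocket).
- jar_tall: Amber glass with black plastic cap, 54 mm square body (49 mm over the lowest 3 mm). Tall jar, 0.26 kg: 68 mm of square glass, then the round threaded neck under the cap; 95 mm high with cap. Origin: centre of its underside, z up; x and y square to its sides (any quarter turn fits). Free-standing it turns along with the cap; in a pocket it has about 5 degrees of play.
- jar_mouth (a point): Centre of the tall jar's mouth, at rim height, 92 mm above its underside. A springy seal ring on the rim (33 mm across, rises 2 mm when freed) presses the closed cap up with about 15 N, so the cap needs a firm twist (under 1 N m) to start.
- cap: Ribbed black round cap of the tall jar, 51 mm across, 20 mm high, 30 g, a separate body screwed on to it. Origin: centre of its lower edge, 75 mm above the jar's underside when closed; axes as the jar's when closed. Right-hand thread with three lugs: the lugs come clear of the threads 65 to 100 degrees anticlockwise (seen from above) from closed.
- cap_top (a point): Centre of the top of that cap, 20 mm above the cap's origin (95 mm above the jar's underside when closed). On the thread the cap can rise 3.5 mm as it turns, but need not be raised until it is clear; then it lifts straight off.
- mug: Cream mug, 92 x 127 x 95 mm, behind the left end of the block. A bystander. Origin: centre of its underside.
- spoon: Teaspoon, 130 mm long, lying to the right of the block. A bystander.
Things that resemble listed ones, but are neither listed nor needed, are in the scene too. Leave any green look-alike of the jar_short alone.

How it is judged (in metres and radians):
On the way, in this order (a step that is already met when the one before it is completed fails the run):
1. the short jar stands in the middle pocket, let go, the tall jar still closed and not yet in its pocket (horizontal distance between jar_short and block_hole1 below 0.004 m and z of jar_short in the frame of block_hole1 below -0.019 m and angle between jar_short's own z axis and vertical below 0.06 rad and contact force between the fingers and jar_short below 0.1 N and z of cap in the frame of jar_tall below 0.079 m), for 0.2 s.
2. the tall jar, still closed, stands in the free end pocket (horizontal distance between jar_short and block_hole1 below 0.004 m and z of jar_short in the frame of block_hole1 below -0.019 m and angle between each of jar_short, jar_tall's own z axis and vertical below 0.06 rad and horizontal distance between jar_tall and block_hole2 below 0.004 m and z of jar_tall in the frame of block_hole2 below -0.019 m and z of cap in the frame of jar_tall below 0.079 m), for 0.2 s.
3. the cap is free of the threads while the jar stays seated (horizontal distance between jar_tall and block_hole2 below 0.004 m and z of jar_tall in the frame of block_hole2 below -0.019 m and angle between jar_tall's own z axis and vertical below 0.06 rad and z of cap in the frame of jar_tall above 0.09 m), for 0.1 s.
At the end, for the whole second after the job is handed in: All three jars stand on the floors of their pockets (within 4 mm sideways, 3 mm in depth, upright), and the fingers hold the cap (over 3 N) at rest, level within 0.12 rad, its lower edge 4 to 40 mm above the tall jar's mouth, within 12 mm of the mouth's centre and touching no part of the jar (horizontal distance between jar_first and block_hole0 below 0.004 m and z of jar_first in the frame of block_hole0 below -0.019 m and angle between each of jar_first, jar_short, jar_tall's own z axis and vertical below 0.06 rad and horizontal distance between jar_short and block_hole1 below 0.004 m and z of jar_short in the frame of block_hole1 below -0.019 m and horizontal distance between jar_tall and block_hole2 below 0.004 m and z of jar_tall in the frame of block_hole2 below -0.019 m and z of cap in the frame of jar_mouth between 0.004 and 0.04 m and horizontal distance between cap and jar_mouth below 0.012 m and angle between cap's own z axis and vertical below 0.12 rad and contact force between the fingers and cap above 3 N and contact force between cap and jar_tall below 0.05 N and linear speed of cap below 0.015 m/s); the arm keeps its last pose, push and grip.
It fails at once if a jar is knocked over (angle between any of jar_short, jar_tall, jar_first's own z axis and vertical above 0.6 rad).
It fails at once if the first jar, the mug or the spoon is moved away (distance of jar_first from where it was at the start of the episode above 0.015 m or distance of any of mug, spoon from where it was at the start of the episode above 0.03 m).
It also fails if it takes over 62 s, if anything falls off the work surface, if the arm or the gripper's body presses on something with over 40 N, if the wrist force passes 120 N, or if a joint passes its speed limit or range.

ROBOT

A 6-joint arm with a two-finger parallel gripper is mounted at the origin on a cart in front of the work surface, level with it; the furniture and walls round the work are solid. World frame = base frame: x ahead of the robot, y to its left, z up, the work surface at z = 0. Lengths are in mm, angles in rad, forces in N, time in s.
With the tool pointing down it reaches from about 400 to 925 mm from the base axis. Payload 12.5 kg.
Tool frame: the origin (TCP) lies at the very end of the fingers, on their centre line; the grasp point (between the pads) lies 19 mm behind it (env.grip_point_offset is the distance from the TCP to the grasp point, in mm); z points along the fingers, y is the direction in which the jaws open and shut (so a half turn about z gives the same grasp; the last joint's range is limited). The gripper opens to 95 mm and grips with 3 to 60 N. Pads are 20 mm wide; open, the fingers measure 119 mm over their backs; the gripper's body (75 mm by 180 mm) begins 59 mm behind the grasp point.
Start: joints at [1.064, 0.491, 1.559, -0, 1.092, -0.106], TCP at [243.832, 575.493, 214.661] pointing down, gripper open.
Joint ranges: [-3.1, 3.1], [-0.84, 2.19], [0.05, 2.79], [-1.13, 4.28], [0.06, 2.93], [-2.69, 2.69]. Speed limits (rad/s): [2.22, 2.22, 2.79, 3.14, 3.14, 3.14].

INTERFACE

Orientations are given as [roll, pitch, yaw] about the fixed x, y, z axes, in that order (R = Rz(yaw) Ry(pitch) Rx(roll)).
In Python, from cell import env gives the robot as it stands.
- The arm moves only by the tool drive_tool, never from a script. Its argument "commands" is a list of rows, each an object of numbers: "dx", "dy", "dz": the shift along the world's x, y, z in mm; "yaw": the turn about the world's z in degrees. In form: [{"dx": .., "dy": .., "dz": .., "yaw": ..}, ...]. A call has 1 to 5 rows; each row shifts and turns the commanded pose from where the row before left it; what a row does not reach is not made up. A row lasts 1/12 s, in which the tool goes at most 41.7 mm and 7.16 degrees, less where a joint would pass 70% of its speed; a pose out of reach is approached as far as the arm can. A call with a gripper value outside its range is refused whole. "grip" is the opening, from 0 (shut) to 1 (fully open), set as the call begins (left out, the last holds). The fingers move at their own pace and stop on an object; the grip force is fixed at half the most. Time passes only in rows, so rows that do not move let the fingers close. It gives the time, the measured TCP pose, the force and the opening at its end, in the units of the state.
- env.state(): the state, without advancing time (a new reading comes with each control period).
- env.read_camera(name): name is "scene" or "top"; returns the picture (384x512x3 uint8, red, green, blue); there is no depth.
- env.calibration(name): a dict with "intrinsics" (3x3 intrinsics, pixels), "rvec" (rotation vector, rad) and "tvec" (3), from world to camera coordinates, as OpenCV has them. Camera axes: x right, y down, z forward; pixel columns grow to the right and rows downward; lengths in mm; the calibration is good to about 2 mm. A picture is of the moment at which its call begins. calibration takes no time and is no camera call.
- env.job_done(): hands the job in, once; it reports no verdict.
Trained networks look in the newest picture that a camera, given by its name, has taken for a name from the list of things; names that differ only in an ending like _2 or _b are one class to them, and where a whole thing is asked for, a point or a joint stands for the part that bears it (a point fixed in the world has none). Each returns a list of dicts, best first, with "conf" (0 to 1); they miss things now and then, are a little off and sometimes report something else, mostly with a low value. They report only what shows in the picture. A call takes as long as a camera call. They do not tell look-alikes from the thing itself.
- env.trace(query, camera): "pixels" (384x512 bool, what is visible of it) and "pixel" ([column, row] in pixels, amid what is visible of it).
- env.place_of(query, camera): "pixel" ([column, row] in pixels: a listed point, or the origin of a listed thing).
The state is a dict: "t": time; "joints": joint angles; "qvel": joint speeds; "tau": joint torques, N m; "eef_pos": TCP position; "tcp_rot": TCP orientation; "ft_force": force on the tool from outside, world axes, zero at the start; "moment": the same for the moment, N m; "opening": opening from 0.0 (shut) to 1.0 (fully open).
Only numpy, scipy, OpenCV 4.12 (cv2) and the standard library are available. Lean on these libraries where they do the work, as an engineer would, in place of code of your own. Each camera call takes 0.05 s, during which the arm holds its last target.

## Working session

There is one attempt and no reset: what is moved stays moved. The work goes in short steps, Python scripts to look and compute and a tool call to move; the robot and the scene stay as the last step left them, time stands still between calls to the robot, and variables do not carry over. Pictures are saved under pics/ and viewed, and the job is handed in when it is done.

Besides the shell and the picture viewer there is one more tool, called after "Emit:" as name([rows], argument=value, ...), one row to a line, values as JSON. drive_tool: Moves the arm, as the interface text tells. Its arguments: {"type":"object","properties":{"commands":{"type":"array"},"grip":{"type":"number"}},"required":["commands"]}

```bash
ls; mkdir -p pics
cat > h.py <<'E'
import numpy as np, cv2
from cell import env
def cal(n):
    c=env.calibration(n); R,_=cv2.Rodrigues(np.array(c["rvec"],float)); return np.array(c["intrinsics"],float),R,np.array(c["tvec"],float).ravel()
def ray(n,px):
    K,R,t=cal(n); d=R.T@np.linalg.inv(K)@np.array([px[0],px[1],1.]); return -R.T@t,d
def at_z(n,px,z):
    o,d=ray(n,px); return o+d*(z-o[2])/d[2]
def proj(n,P):
    K,R,t=cal(n); q=(np.atleast_2d(P)@R.T+t)@K.T; return q[:,:2]/q[:,2:]
def save(n,f):
    im=env.read_camera(n); cv2.imwrite(f,cv2.cvtColor(im,cv2.COLOR_RGB2BGR)); return im
E
python3 - <<'E'
from h import *
for n in("scene","top"):
    save(n,f"pics/{n}0.png"); K,R,t=cal(n); print(n,K.round(1).tolist(),(-R.T@t).round(0))
    for q in["jar_short","jar_tall","jar_first","block","block_hole0","block_hole1","block_hole2","cap_top","mug","spoon"]:
        print(q,[(round(d["conf"],2),np.round(d["pixel"],1).tolist()) for d in env.place_of(q,n)][:5])
print(env.state()["t"],env.grip_point_offset)
E
```

```text
pics
scene [[405.9, 0.0, 263.9], [0.0, 405.9, 188.0], [0.0, 0.0, 1.0]] [ 91. 176. 765.]
jar_short [(0.97, [267.4, 261.3]), (0.96, [208.1, 287.9]), (0.17, [367.4, 178.4])]
jar_tall [(0.9, [362.4, 200.0])]
jar_first []
block []
block_hole0 [(0.71, [234.9, 208.8]), (0.67, [264.6, 199.0]), (0.63, [295.0, 183.0]), (0.3, [153.9, 228.8])]
block_hole1 [(0.71, [234.9, 208.8]), (0.67, [264.6, 199.0]), (0.63, [295.0, 183.0]), (0.3, [153.9, 228.8])]
block_hole2 [(0.71, [234.9, 208.8]), (0.67, [264.6, 199.0]), (0.63, [295.0, 183.0]), (0.3, [153.9, 228.8])]
cap_top [(0.78, [369.2, 182.1])]
mug [(0.79, [153.6, 225.4]), (0.16, [266.9, 195.9])]
spoon [(0.5, [329.7, 168.0])]
top [[420.7, 0.0, 249.5], [0.0, 420.7, 198.1], [0.0, 0.0, 1.0]] [ 373.  -57. 1030.]
jar_short [(0.74, [168.8, 243.9]), (0.57, [220.4, 242.3])]
jar_tall [(0.68, [333.3, 239.6])]
jar_first [(0.98, [222.7, 188.9])]
block [(0.94, [252.3, 196.0])]
block_hole0 [(0.94, [220.9, 187.4]), (0.81, [252.3, 191.7]), (0.7, [285.6, 194.9])]
block_hole1 [(0.94, [220.9, 187.4]), (0.81, [252.3, 191.7]), (0.7, [285.6, 194.9])]
block_hole2 [(0.94, [220.9, 187.4]), (0.81, [252.3, 191.7]), (0.7, [285.6, 194.9])]
cap_top [(0.7, [340.1, 235.1]), (0.22, [329.7, 188.7])]
mug [(0.75, [155.7, 160.4]), (0.74, [223.6, 184.9])]
spoon [(0.59, [329.8, 187.4]), (0.4, [248.8, 189.8])]
1.1 18.8
```

Run:
```python
import cv2
a=cv2.imread("pics/scene0.png");cv2.imwrite("pics/scene0b.png",cv2.resize(a[130:330,120:420],(800,533),interpolation=cv2.INTER_CUBIC))
a=cv2.imread("pics/top0.png");cv2.imwrite("pics/top0b.png",cv2.resize(a[130:290,130:370],(792,528),interpolation=cv2.INTER_CUBIC))
```

```text
(no output)
```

View pics/scene0.png

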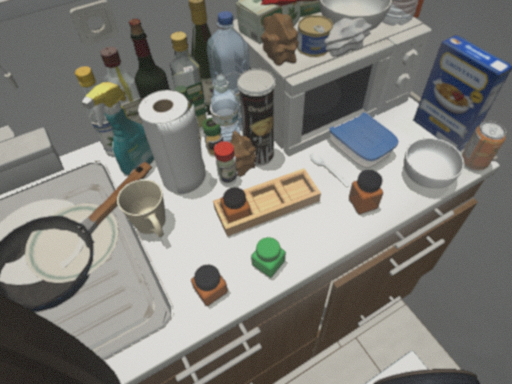

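View pics/top0.png

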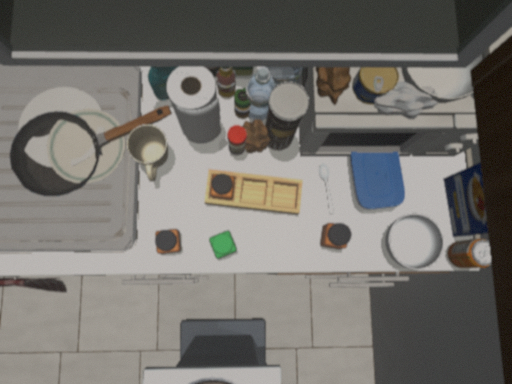

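```bash
sleep 1
```

```text
(no output)
```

View pics/top0b.png

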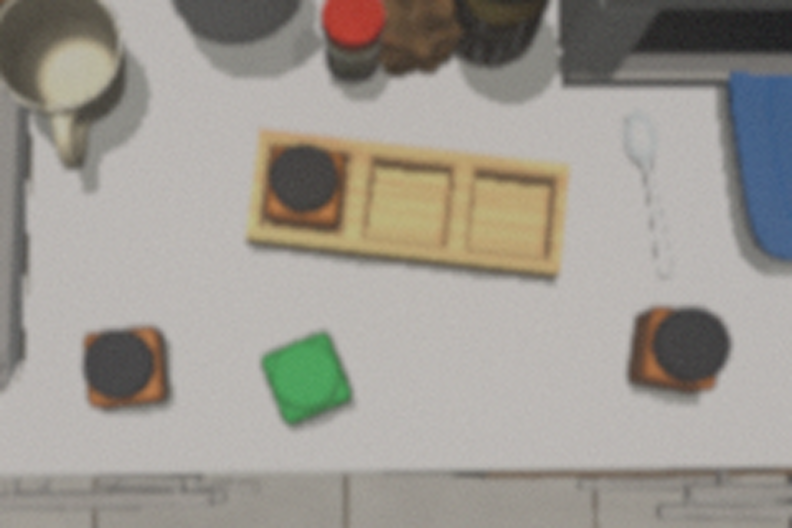

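View pics/scene0b.png

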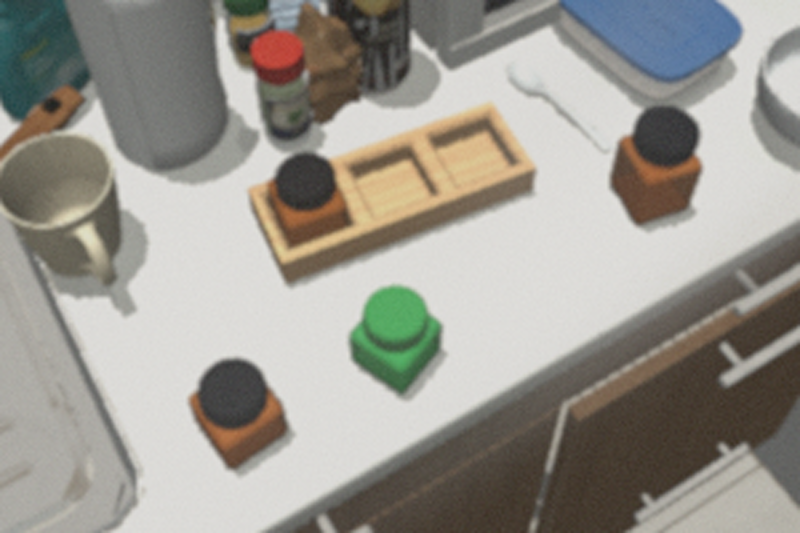

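Top view: the amber short jar is at (168,241), the green look-alike at (222,244), the tall jar at (335,236) and the block at (253,192), slightly rotated. Next I'll fit the poses from silhouettes in both views.

```bash
cat > fit.py <<'E'
from h import *
from scipy.optimize import minimize
def sq(w,z0,z1,w0=None):
    P=[]
    for z in(z0,z1):
        for a in(-1,1):
            for b in(-1,1): P.append((a*w/2,b*w/2,z))
    return P
def cyl(d,z0,z1):
    return [(d/2*np.cos(a),d/2*np.sin(a),z) for z in(z0,z1) for a in np.linspace(0,2*np.pi,40,endpoint=False)]
MOD={"short":[sq(49,0,3)+sq(54,3,48),cyl(47,50,69)],"tall":[sq(49,0,3)+sq(54,3,68),cyl(51,75,95)],
"block":[[(a*41,b*115,z) for a in(-1,1) for b in(-1,1) for z in(3,35)]]}
S=4
def render(n,mod,p,win,yawc=None):
    x,y,th=p; c,s=np.cos(th),np.sin(th); z0=win.get("z0",0)
    im=np.zeros((win["h"]*S,win["w"]*S),np.uint8)
    for part in MOD[mod]:
        P=np.array(part,float); Q=np.c_[x+c*P[:,0]-s*P[:,1],y+s*P[:,0]+c*P[:,1],P[:,2]+z0]
        px=(proj(n,Q)-[win["x"],win["y"]]+.5)*S-.5
        h=cv2.convexHull(np.round(px*16).astype(np.int32)); cv2.fillConvexPoly(im,h,255,cv2.LINE_8,4)
    return cv2.resize(im,(win["w"],win["h"]),interpolation=cv2.INTER_AREA)/255.
def mask(n,q,near,maxd=25):
    best=None
    for d in env.trace(q,n):
        c=d["pixel"]
        if np.hypot(c[0]-near[0],c[1]-near[1])<maxd: return d["pixels"],d["conf"]
    return None,0
def fit(mod,ms,p0,ignore=None,z0=0):
    """ms: {cam:mask}"""
    wins={}
    for n,m in ms.items():
        ys,xs=np.nonzero(m); wins[n]=dict(x=xs.min()-12,y=ys.min()-12,w=int(np.ptp(xs))+25,h=int(np.ptp(ys))+25,z0=z0)
    def cost(p):
        c=0
        for n,m in ms.items():
            w=wins[n]; r=render(n,mod,(p[0],p[1],p[2]/50),w); mm=m[w["y"]:w["y"]+w["h"],w["x"]:w["x"]+w["w"]]
            d=np.abs(r-mm)
            if ignore is not None: d=d*(1-ignore[n][w["y"]:w["y"]+w["h"],w["x"]:w["x"]+w["w"]])
            c+=d.sum()/m.sum()
        return c
    best=None
    for dth in p0[2]:
        q0=[p0[0],p0[1],dth*50]
        r=minimize(cost,q0,method="Nelder-Mead",options=dict(initial_simplex=[q0,[q0[0]+8,q0[1],q0[2]],[q0[0],q0[1]+8,q0[2]],[q0[0],q0[1],q0[2]+8]],xatol=.05,fatol=1e-4))
        if best is None or r.fun<best.fun: best=r
    return best.x[0],best.x[1],best.x[2]/50,best.fun
E
python3 - <<'E'
from fit import *
import pickle
env.read_camera("scene");env.read_camera("top")
near={"short":{"scene":(208,284),"top":(168,241)},"tall":{"scene":(367,192),"top":(335,236)},"block":{"scene":(268,200),"top":(253,192)}}
qs={"short":"jar_short","tall":"jar_tall","block":"block"}
M={}
for k in qs:
    M[k]={}
    for n in("scene","top"):
        m,c=mask(n,qs[k],near[k][n]); print(k,n,c,None if m is None else m.sum())
        if m is not None: M[k][n]=m
        if k=="tall":
            m2,c2=mask(n,"cap",near[k][n]); print(" cap",c2,None if m2 is None else (m2.sum(), (m2&~m).sum()))
            if m2 is not None: M[k][n]=M[k][n]|m2
        
pickle.dump(M,open("M.pkl","wb"))
for k in qs:
    p=at_z("top",near[k]["top"],30)
    ths=np.radians([-30,-10,10,30]) if k!="block" else np.radians([-8,0])
    for cams in(("top",),("scene",),("scene","top")):
        if not all(c in M[k] for c in cams): continue
        r=fit(k,{c:M[k][c] for c in cams},(p[0],p[1],ths)); print(k,cams,np.round(r,2),np.degrees(r[2]).round(1))
s=env.state(); print({k:np.round(v,3) for k,v in s.items()})
E
```

```text
short scene 0.75 977
short top 0.78 590
tall scene 0.83 653
 cap 0.96 (np.int64(467), np.int64(465))
tall top 0.68 241
 cap 0.93 (np.int64(404), np.int64(404))
block scene 0.84 3208
block top 0.66 2703
short ('top',) [4.4304e+02 1.0447e+02 8.0000e-02 1.0000e-01] 4.8
short ('scene',) [ 4.4074e+02  1.0525e+02 -3.0000e-02  1.4000e-01] -2.0
short ('scene', 'top') [4.4239e+02 1.0430e+02 6.0000e-02 2.5000e-01] 3.2Traceback (most recent call last):
  File "<stdin>", line 18, in <module>
  File "h.py", line 8, in at_z
    o,d=ray(n,px); return o+d*(z-o[2])/d[2]
        ~~~^^^^^^
  File "h.py", line 6, in ray
    K,R,t=cal(n); d=R.T@np.linalg.inv(K)@np.array([px[0],px[1],1.]); return -R.T@t,d
          ~~~^^^
  File "h.py", line 4, in cal
    c=env.calibration(n); R,_=cv2.Rodrigues(np.array(c["rvec"],float)); return np.array(c["intrinsics"],float),R,np.array(c["tvec"],float).ravel()
ValueError: time passes only in moves, steps and waits
```

View pics/m_scene.png

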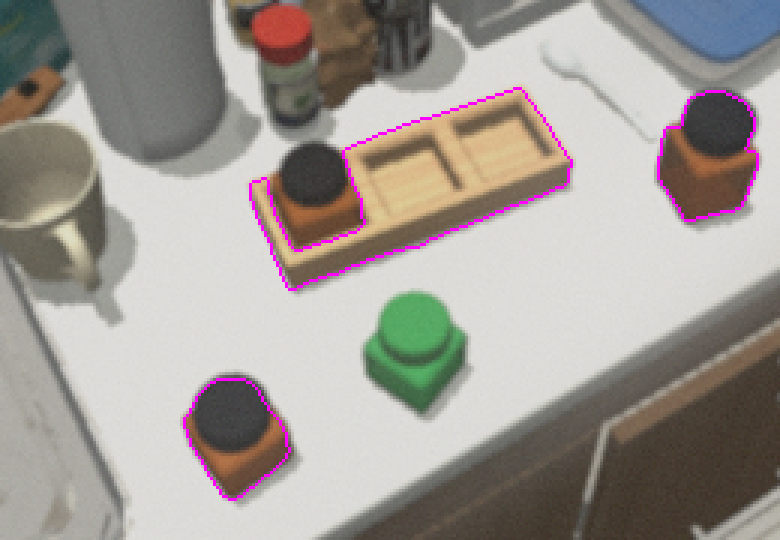

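View pics/m_top.png

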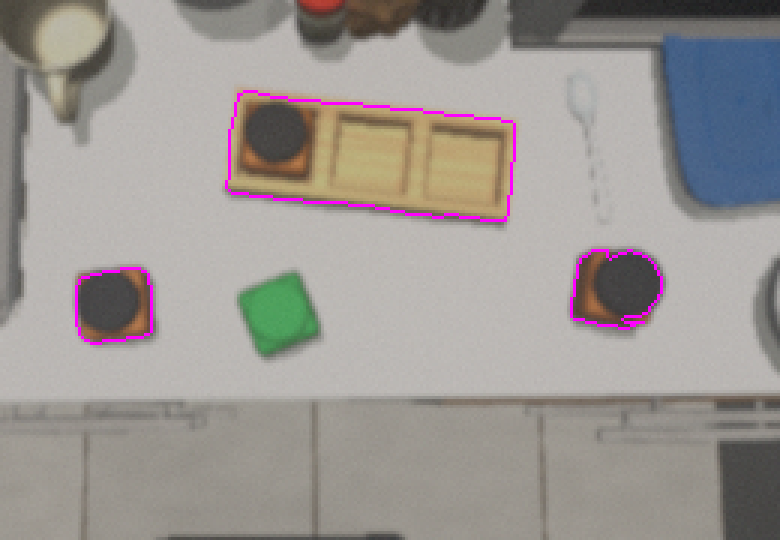

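```bash
cat > cv.py <<'E'
from fit import *
def lab(im):  # rgb
    L=cv2.cvtColor((im/255.).astype(np.float32),cv2.COLOR_RGB2LAB); L[...,0]*=.35; return L
def soft(n,pts,win):
    im=np.zeros((win[3]*S,win[2]*S),np.uint8); px=(proj(n,pts)-[win[0],win[1]]+.5)*S-.5
    cv2.fillConvexPoly(im,cv2.convexHull(np.round(px*16).astype(np.int32)),255,cv2.LINE_8,4)
    return cv2.GaussianBlur(cv2.resize(im,(win[2],win[3]),interpolation=cv2.INTER_AREA)/255.,(0,0),.6)
def tf(P,p,z0):
    P=np.array(P,float); c,s=np.cos(p[2]),np.sin(p[2]); return np.c_[p[0]+c*P[:,0]-s*P[:,1],p[1]+s*P[:,0]+c*P[:,1],P[:,2]+z0]
def cvfit(mod,ims,p0,ths,ign=(),z0=0,pad=5):
    F={n:lab(ims[n]) for n in ims}; W={};I={}
    for n in ims:
        q=proj(n,np.vstack([tf(part,(p0[0],p0[1],t),z0) for part in MOD[mod] for t in ths])); a=np.floor(q.min(0)-pad).astype(int); b=np.ceil(q.max(0)+pad).astype(int)
        W[n]=(a[0],a[1],b[0]-a[0],b[1]-a[1]); w=1-sum([soft(n,g,W[n]) for g in ign],np.zeros((W[n][3],W[n][2]))); I[n]=(w>.95).astype(float)
        k=3; I[n]=cv2.erode(I[n],np.ones((k,k)))
    def cost(v):
        p=(v[0],v[1],v[2]/50); c=0
        for n in ims:
            w=W[n]; f=F[n][w[1]:w[1]+w[3],w[0]:w[0]+w[2]]
            ws=[]; rem=np.ones(f.shape[:2])
            for part in MOD[mod][::-1]:
                m=soft(n,tf(part,p,z0),w); ws.append((m*rem)); rem=rem*(1-m)
            ws.append(rem)
            # linear unmixing: pixel = sum w_k * c_k
            A=np.stack([x.ravel() for x in ws],1); g=I[n].ravel()>0; B=f.reshape(-1,3)[g]; A=A[g]
            X=np.linalg.lstsq(A,B,rcond=None)[0]; r=np.abs(A@X-B); c+=np.minimum(r,12).sum()/g.sum()
        return c
    best=None
    for t in ths:
        q=[p0[0],p0[1],t*50]; r=minimize(cost,q,method="Nelder-Mead",options=dict(initial_simplex=[q,[q[0]+5,q[1],q[2]],[q[0],q[1]+5,q[2]],[q[0],q[1],q[2]+5]],xatol=.05,fatol=1e-4))
        if best is None or r.fun<best.fun: best=r
    return np.array([best.x[0],best.x[1],np.degrees(best.x[2]/50),best.fun]).round(2)
def im(n,f): return cv2.cvtColor(cv2.imread(f),cv2.COLOR_BGR2RGB)
E
cat > f2.py <<'E'
from cv import *
ims={n:im(n,f"pics/{n}0.png") for n in("scene","top")}
first=[np.array(p) for p in MOD["short"]]
b=np.radians(-6.8); jf=(561.8-76*np.sin(b),-99.6+76*np.cos(b),b)
for k,p0,ths in(("short",(442,104.5),[-.3,-.1,.1,.3]),("tall",(450.7,-289),[-.5,-.2,0,.2,.5]),("block",(561.8,-99.6),[-.12])):
    ign=[np.vstack([tf(p,jf,13) for p in MOD["short"]])] if k=="block" else []
    for cams in(("top",),("scene",),("scene","top")):
        print(k,cams,cvfit(k,{c:ims[c] for c in cams},p0,ths,ign))
E
OFF=1 python3 f2.py
```

```text
short ('top',) [444.15 103.99   3.43   3.86]
short ('scene',) [443.48 103.23   0.89   4.31]
short ('scene', 'top') [444.17 103.52   0.7    8.25]
tall ('top',) [ 451.9  -291.37   -7.      3.62]
tall ('scene',) [ 452.82 -293.17  -30.02    5.6 ]
tall ('scene', 'top') [ 451.86 -292.37   -8.83    9.62]
block ('top',) [563.1  -99.84  -7.05   4.39]
block ('scene',) [ 562.25 -101.09   -7.3     8.77]
block ('scene', 'top') [ 562.76 -100.49   -7.02   13.21]
```

```bash
cat > ov.py <<'E'
from cv import *
import sys
def over(n,f,items,box,out):
    a=cv2.imread(f); sc=min(780/box[2],580/box[3]); a=cv2.resize(a[box[1]:box[1]+box[3],box[0]:box[0]+box[2]],None,fx=sc,fy=sc,interpolation=cv2.INTER_CUBIC)
    for mod,p,z0,col in items:
        for part in MOD[mod]:
            P=tf(part,(p[0],p[1],np.radians(p[2])),z0)
            zs=sorted(set(P[:,2].round(3)))
            for z in (zs[0],zs[-1]):
                q=(proj(n,P[np.abs(P[:,2]-z)<.01])-box[:2]+.5)*sc-.5
                cv2.polylines(a,[cv2.convexHull(np.round(q).astype(np.int32))],True,col,1)
    cv2.imwrite(out,a)
E
OFF=1 python3 - <<'E'
from ov import *
it=[("short",(443.9,103.7,2),0,(255,0,255)),("tall",(452,-292.2,-7.5),0,(255,0,255)),("block",(562.7,-100.3,-7.1),0,(255,0,0))]
over("top","pics/top0.png",it,(150,160,210,110),"pics/o1.png")
over("scene","pics/scene0.png",it,(180,150,220,165),"pics/o2.png")
E
```

```text
(no output)
```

View pics/o1.png

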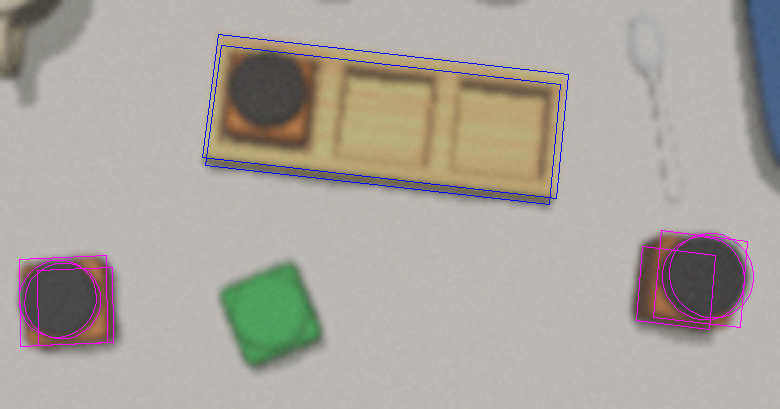

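View pics/o2.png

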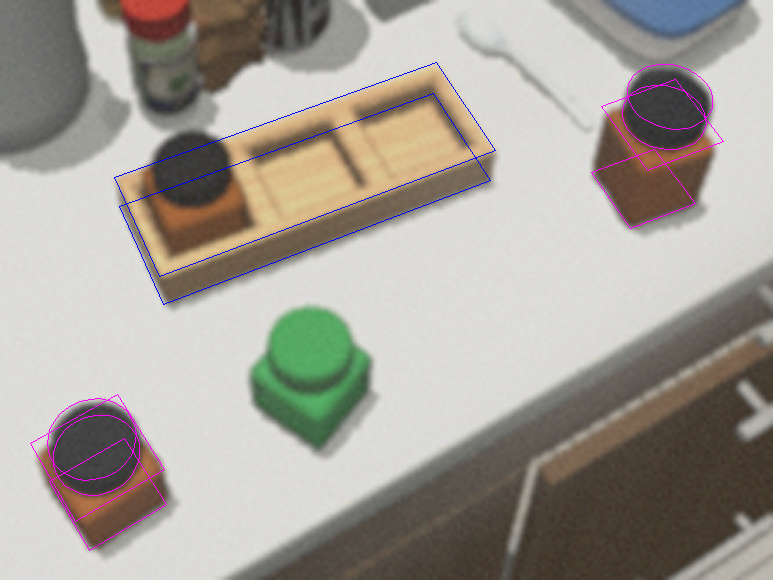

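```bash
python3 - <<'E'
s=open("fit.py").read()
s=s[:s.index("S=4")]+'''
def faces(h0,w0,h,wx,wy):
    P=[]
    for a,b in(((1,-1),(1,1)),((1,1),(-1,1)),((-1,1),(-1,-1)),((-1,-1),(1,-1))):
        P.append(("side",[(a[0]*wx,a[1]*wy,h0+w0),(b[0]*wx,b[1]*wy,h0+w0),(a[0]*wx,a[1]*wy,h),(b[0]*wx,b[1]*wy,h)]))
    return P
def jar(h,d,c0,c1):
    f=[p for _,p in faces(0,0,h,27,27)]; f=[ [(x*(.93 if z==0 else 1),y*(.93 if z==0 else 1),z) for x,y,z in p] for p in f]
    top=[(a*27,b*27,h) for a in(-1,1) for b in(-1,1)]
    return f+[top,cyl(d,c0,c1),cyl(d,c1,c1+.001)]
MODF={"short":jar(48,47,50,69),"tall":jar(68,51,75,95),
"block":[p for _,p in faces(3,0,35,41,115)]+[[(a*41,b*115,35) for a in(-1,1) for b in(-1,1)]]}
'''+s[s.index("S=4"):]
open("fit.py","w").write(s)
c=open("cv.py").read()
c=c.replace("for part in MOD[mod][::-1]:\n                m=soft(n,tf(part,p,z0),w)","for part in MODF[mod][::-1]:\n                m=soft(n,tf(part,p,z0),w)")
c=c.replace("            ws.append(rem)\n","            ws.append(rem); ws=[x for x in ws if x.sum()>3]\n")
open("cv.py","w").write(c)
E
sed -i 's/(442,104.5)/(441.5,104.5)/;s/\[-.5,-.2,0,.2,.5\]/[-.3,-.1,.1]/' f2.py
OFF=1 python3 f2.py
```

```text
short ('top',) [443.84 102.7    5.22   2.4 ]
short ('scene',) [441.89 103.78   5.42   3.23]
short ('scene', 'top') [443.31 103.23   5.48   5.8 ]
tall ('top',) [ 450.7  -288.33  -12.43    2.79]
tall ('scene',) [ 451.89 -290.98  -23.99    4.74]
tall ('scene', 'top') [ 450.92 -289.51  -11.18    8.  ]
block ('top',) [562.33 -99.83  -7.01   3.29]
block ('scene',) [561.41 -99.92  -6.93   6.76]
block ('scene', 'top') [562.09 -99.89  -7.06  10.1 ]
```

```bash
OFF=1 python3 - <<'E'
from h import *
for nm,n,px in[("can bottom front","scene",(262,163)),("can bottom front top","top",(281,149)),("bear low","scene",(243,173)),("bear top","top",(253,150)),("redbottle base","scene",(229,183)),("red base top","top",(237,154)),("oven corner top","top",(302,154)),("oven foot scene","scene",(285,140)),("mug base","scene",(150,232)),("roll front","top",(200,141)),("roll scene base","scene",(188,191))]:
    print(nm,at_z(n,px,0).round(0))
# can height: top view rim center (288,102) scene (256,85)
def tri(a,b):
    o1,d1=ray("top",a);o2,d2=ray("scene",b); A=np.c_[d1,-d2]; s=np.linalg.lstsq(A,o2-o1,rcond=None)[0]; return (o1+d1*s[0]).round(0),(o2+d2*s[1]).round(0)
print("can",tri((288,102),(256,85)));print("redcap",tri((237,131),(225,152)));print("roll",tri((191,85),(165,108)));print("bear",tri((252,130),(241,140)))
E
```

```text
can bottom front [ 680. -158.    0.]
can bottom front top [ 677. -173.    0.]
bear low [ 676. -101.    0.]
bear top [ 674. -102.    0.]
redbottle base [667. -57.   0.]
red base top [664. -61.   0.]
oven corner top [ 663. -226.    0.]
oven foot scene [ 718. -251.    0.]
mug base [636. 157.   0.]
roll front [698.  33.   0.]
roll scene base [696.  38.   0.]
can (array([ 713., -165.,  216.]), array([ 712., -167.,  216.]))
redcap (array([697., -61.,  81.]), array([692., -68.,  80.]))
roll (array([749.,  33., 218.]), array([746.,  28., 216.]))
bear (array([690., -95., 110.]), array([ 682., -106.,  108.]))
```

Emit:
drive_tool([
  {"dx": 13,"dy": -31,"yaw": -4},
  {"dx": 13,"dy": -31,"yaw": -4},
  {"dx": 13,"dy": -31,"yaw": -4},
  {"dx": 13,"dy": -31,"yaw": -4},
  {"dx": 13,"dy": -31,"yaw": -4},
], grip=1)

```text
invalid input
```

Emit:
drive_tool([
  {"dx": 13,"dy": -31,"yaw": -4},
  {"dx": 13,"dy": -31,"yaw": -4},
  {"dx": 13,"dy": -31,"yaw": -4},
  {"dx": 13,"dy": -31,"yaw": -4},
  {"dx": 13,"dy": -31,"yaw": -4},
])

```text
invalid input
```

Emit:
drive_tool([
  {"dx": 13,"dy": -31,"yaw": -4},
  {"dx": 13,"dy": -31,"yaw": -4},
  {"dx": 13,"dy": -31,"yaw": -4},
  {"dx": 13,"dy": -31,"yaw": -4},
  {"dx": 13,"dy": -31,"yaw": -4},
])

```text
invalid input
```

Emit:
drive_tool([
  {},
])

```text
invalid input
```

Perhaps all four keys are required.

Emit:
drive_tool([
  {"dx": 13,"dy": -31,"dz": 0,"yaw": -4},
  {"dx": 13,"dy": -31,"dz": 0,"yaw": -4},
  {"dx": 13,"dy": -31,"dz": 0,"yaw": -4},
  {"dx": 13,"dy": -31,"dz": 0,"yaw": -4},
  {"dx": 13,"dy": -31,"dz": 0,"yaw": -4},
], grip=1)

```text
t: 2.02
eef_pos: [309.1, 419.1, 214.7]
tcp_rot: [3.141, 0.0, 2.389]
ft_force: [-0.3, 0.6, -0.2]
opening: 0.994
```

Emit:
drive_tool([
  {"dx": 13,"dy": -31,"dz": 0,"yaw": -4},
  {"dx": 13,"dy": -31,"dz": 0,"yaw": -4},
  {"dx": 13,"dy": -31,"dz": 0,"yaw": -4},
  {"dx": 13,"dy": -31,"dz": 0,"yaw": -4},
  {"dx": 13,"dy": -31,"dz": 0,"yaw": -4},
])

```text
t: 2.43
eef_pos: [374.2, 264.0, 214.9]
tcp_rot: [3.141, 0.0, 2.039]
ft_force: [0.9, 0.1, -0.4]
opening: 0.999
```

Emit:
drive_tool([
  {"dx": 14,"dy": -32,"dz": 0,"yaw": -4.5},
  {"dx": 14,"dy": -32,"dz": 0,"yaw": -4.5},
  {"dx": 14,"dy": -32,"dz": -10,"yaw": -4.5},
  {"dx": 14,"dy": -32,"dz": -20,"yaw": -4},
  {"dx": 13,"dy": -33,"dz": -20,"yaw": -4},
])

```text
t: 2.85
eef_pos: [443.7, 102.9, 164.8]
tcp_rot: [3.139, -0.0, 1.664]
ft_force: [1.4, 1.1, -0.2]
opening: 0.999
```

Run:
```python
from h import *
s=env.state();print(s["eef_pos"].round(1),np.degrees(s["tcp_rot"]).round(2),s["joints"].round(2))
a=env.read_camera("top");b=env.read_camera("scene")
cv2.imwrite("pics/t1.png",cv2.cvtColor(np.hstack([cv2.resize(a[140:300,100:340],(400,267)),cv2.resize(b[180:340,130:370],(400,267))]),cv2.COLOR_RGB2BGR))
```

```text
[443.7 102.9 164.8] [179.85  -0.    95.34] [ 0.08  0.32  2.02  0.    0.8  -0.01]
```

View pics/t1.png

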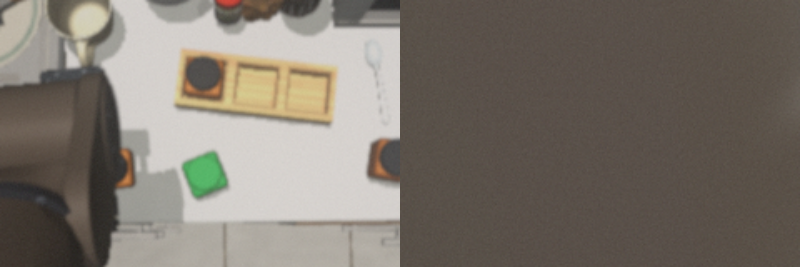

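The arm hides the jar in both views, so I'll descend on the fitted pose.

Emit:
drive_tool([
  {"dx": -0.5,"dy": 0.4,"dz": -34,"yaw": 0},
  {"dx": 0,"dy": 0,"dz": -34,"yaw": 0},
  {"dx": 0,"dy": 0,"dz": -30,"yaw": 0},
  {"dx": 0,"dy": 0,"dz": -22,"yaw": 0},
  {"dx": 0,"dy": 0,"dz": -17.5,"yaw": 0},
])

```text
t: 3.37
eef_pos: [441.9, 105.4, 25.8]
tcp_rot: [-3.141, -0.0, 1.668]
ft_force: [0.7, -0.2, 0.3]
opening: 0.998
```

Emit:
drive_tool([
  {"dx": 0,"dy": 0,"dz": 0,"yaw": 0},
  {"dx": 0,"dy": 0,"dz": 0,"yaw": 0},
  {"dx": 0,"dy": 0,"dz": 0,"yaw": 0},
  {"dx": 0,"dy": 0,"dz": 0,"yaw": 0},
  {"dx": 0,"dy": 0,"dz": 0,"yaw": 0},
], grip=0)

```text
t: 3.78
eef_pos: [442.9, 105.1, 28.3]
tcp_rot: [3.139, 0.0, 1.668]
ft_force: [0.4, 0.1, 0.7]
opening: 0.709
```

Emit:
drive_tool([
  {"dx": 0,"dy": 0,"dz": 0,"yaw": 0},
  {"dx": 0,"dy": 0,"dz": 0,"yaw": 0},
  {"dx": 0,"dy": 0,"dz": 0,"yaw": 0},
])

```text
t: 4.03
eef_pos: [442.5, 104.9, 27.7]
tcp_rot: [3.141, 0.0, 1.667]
ft_force: [-1.2, -0.5, 8.2]
opening: 0.565
```

Emit:
drive_tool([
  {"dx": 0,"dy": 0,"dz": 10,"yaw": 0},
  {"dx": 0,"dy": 0,"dz": 25,"yaw": 0},
  {"dx": 0,"dy": 0,"dz": 30,"yaw": 0},
  {"dx": 5,"dy": -8,"dz": 15,"yaw": -0.55},
  {"dx": 10,"dy": -20,"dz": 10,"yaw": -2},
])

```text
t: 4.45
eef_pos: [457.1, 77.8, 119.2]
tcp_rot: [3.14, -0.0, 1.625]
ft_force: [1.4, 0.3, -1.6]
opening: 0.563
```

Emit:
drive_tool([
  {"dx": 18,"dy": -30,"dz": 0,"yaw": -2},
  {"dx": 18,"dy": -30,"dz": 0,"yaw": -2},
  {"dx": 18,"dy": -30,"dz": 0,"yaw": -2},
  {"dx": 18,"dy": -30,"dz": 0,"yaw": -2},
  {"dx": 15,"dy": -26,"dz": 0,"yaw": -2},
])

```text
t: 4.87
eef_pos: [545.1, -71.2, 117.2]
tcp_rot: [3.141, 0.0, 1.446]
ft_force: [0.9, 0.1, -2.0]
opening: 0.567
```

Emit:
drive_tool([
  {"dx": 12,"dy": -20,"dz": 0,"yaw": 0},
  {"dx": 5.9,"dy": -9.3,"dz": 0,"yaw": 0},
  {"dx": 0,"dy": 0,"dz": -10,"yaw": 0},
  {"dx": 0,"dy": 0,"dz": -10,"yaw": 0},
  {"dx": 0,"dy": 0,"dz": 0,"yaw": 0},
])

```text
t: 5.28
eef_pos: [560.3, -96.9, 94.7]
tcp_rot: [-3.137, -0.001, 1.449]
ft_force: [0.4, 2.1, -2.6]
opening: 0.563
```

Run:
```python
from h import *
s=env.state();print(s["eef_pos"].round(1),np.degrees(s["tcp_rot"]).round(2),s["ft_force"].round(1))
a=env.read_camera("top");b=env.read_camera("scene")
cv2.imwrite("pics/t2t.png",cv2.cvtColor(a,cv2.COLOR_RGB2BGR));cv2.imwrite("pics/t2s.png",cv2.cvtColor(b,cv2.COLOR_RGB2BGR))
cv2.imwrite("pics/t2.png",cv2.cvtColor(np.hstack([cv2.resize(a[130:290,130:370],(400,267)),cv2.resize(b[130:290,180:420],(400,267))]),cv2.COLOR_RGB2BGR))
```

```text
[560.3 -96.9  94.7] [-1.7976e+02 -5.0000e-02  8.3030e+01] [ 0.4  2.1 -2.6]
```

View pics/t2.png

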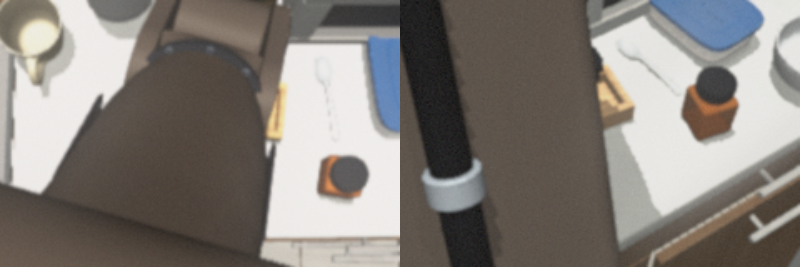

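Emit:
drive_tool([
  {"dx": 0,"dy": 0,"dz": -15,"yaw": 0},
  {"dx": 0,"dy": 0,"dz": -10,"yaw": 0},
  {"dx": 0,"dy": 0,"dz": -6,"yaw": 0},
  {"dx": 0,"dy": 0,"dz": -4,"yaw": 0},
  {"dx": 0,"dy": 0,"dz": -4,"yaw": 0},
])

```text
t: 5.8
eef_pos: [562.2, -98.2, 57.9]
tcp_rot: [-3.141, -0.0, 1.449]
ft_force: [0.1, -0.4, -0.8]
opening: 0.566
```

Emit:
drive_tool([
  {"dx": 0,"dy": 0,"dz": -3,"yaw": 0},
  {"dx": 0,"dy": 0,"dz": 0,"yaw": 0},
])

```text
t: 5.97
eef_pos: [562.1, -98.3, 54.8]
tcp_rot: [-3.141, -0.0, 1.448]
ft_force: [0.2, 0.7, -0.8]
opening: 0.564
```

Emit:
drive_tool([
  {"dx": 0,"dy": 0,"dz": -4,"yaw": 0},
  {"dx": 0,"dy": 0,"dz": -3,"yaw": 0},
  {"dx": 0,"dy": 0,"dz": -3,"yaw": 0},
  {"dx": 0,"dy": 0,"dz": -2,"yaw": 0},
  {"dx": 0,"dy": 0,"dz": 0,"yaw": 0},
])

```text
t: 6.38
eef_pos: [562.1, -98.4, 42.7]
tcp_rot: [-3.141, -0.0, 1.448]
ft_force: [0.9, 0.1, -2.2]
opening: 0.567
```

Emit:
drive_tool([
  {"dx": 0,"dy": 0,"dz": -1,"yaw": 0},
  {"dx": 0,"dy": 0,"dz": -1,"yaw": 0},
  {"dx": 0,"dy": 0,"dz": 0,"yaw": 0},
])

```text
t: 6.63
eef_pos: [562.2, -98.4, 41.1]
tcp_rot: [3.142, 0.0, 1.448]
ft_force: [-0.9, 0.1, -1.6]
opening: 0.567
```

Emit:
drive_tool([
  {"dx": 0,"dy": 0,"dz": -1,"yaw": 0},
  {"dx": 0,"dy": 0,"dz": -0.5,"yaw": 0},
  {"dx": 0,"dy": 0,"dz": 0,"yaw": 0},
])

```text
t: 6.88
eef_pos: [562.3, -98.4, 40.8]
tcp_rot: [3.141, 0.0, 1.448]
ft_force: [-3.9, 0.7, 11.7]
opening: 0.567
```

Emit:
drive_tool([
  {"dx": 0,"dy": 0,"dz": 0,"yaw": 0},
  {"dx": 0,"dy": 0,"dz": 0,"yaw": 0},
  {"dx": 0,"dy": 0,"dz": 0,"yaw": 0},
  {"dx": 0,"dy": 0,"dz": 0,"yaw": 0},
  {"dx": 0,"dy": 0,"dz": 0,"yaw": 0},
], grip=1)

```text
t: 7.3
eef_pos: [562.2, -98.4, 39.6]
tcp_rot: [-3.142, 0.0, 1.448]
ft_force: [0.4, -0.9, 0.2]
opening: 0.857
```

Emit:
drive_tool([
  {"dx": 0,"dy": 0,"dz": 0,"yaw": 0},
  {"dx": 0,"dy": 0,"dz": 4,"yaw": 0},
  {"dx": 0,"dy": 0,"dz": 15,"yaw": 0},
  {"dx": 0,"dy": 0,"dz": 30,"yaw": 0},
  {"dx": 0,"dy": 0,"dz": 35,"yaw": 0},
])

```text
t: 7.72
eef_pos: [561.3, -98.2, 123.5]
tcp_rot: [-3.138, -0.001, 1.448]
ft_force: [0.3, 0.0, -0.7]
opening: 0.996
```

Emit:
drive_tool([
  {"dx": -20,"dy": 25,"dz": 15,"yaw": 3},
  {"dx": -25,"dy": 33,"dz": 5,"yaw": 4},
  {"dx": -25,"dy": 33,"dz": 5,"yaw": 4},
  {"dx": -25,"dy": 33,"dz": 5,"yaw": 4},
  {"dx": -25,"dy": 33,"dz": 0,"yaw": 4},
])

```text
t: 8.13
eef_pos: [441.2, 59.6, 154.7]
tcp_rot: [3.14, 0.0, 1.783]
ft_force: [1.2, 0.1, -0.5]
opening: 1.002
```

Emit:
drive_tool([
  {"dx": -20,"dy": 36,"dz": 10,"yaw": 4},
  {"dx": -20,"dy": 36,"dz": 10,"yaw": 4},
  {"dx": -20,"dy": 36,"dz": 10,"yaw": 4},
  {"dx": -20,"dy": 36,"dz": 0,"yaw": 4},
  {"dx": -20,"dy": 36,"dz": 0,"yaw": 4},
])

```text
t: 8.55
eef_pos: [342.2, 238.2, 184.1]
tcp_rot: [3.14, 0.0, 2.132]
ft_force: [0.7, 0.5, 0.1]
opening: 1.002
```

Run:
```python
from h import *
s=env.state();print(s["eef_pos"].round(1),np.degrees(s["tcp_rot"]).round(2),s["ft_force"].round(1))
a=env.read_camera("top");b=env.read_camera("scene")
cv2.imwrite("pics/t3t.png",cv2.cvtColor(a,cv2.COLOR_RGB2BGR));cv2.imwrite("pics/t3s.png",cv2.cvtColor(b,cv2.COLOR_RGB2BGR))
cv2.imwrite("pics/t3.png",cv2.cvtColor(np.hstack([cv2.resize(a[130:290,130:370],(400,267)),cv2.resize(b[130:290,180:420],(400,267))]),cv2.COLOR_RGB2BGR))
```

```text
[342.2 238.2 184.1] [1.7988e+02 2.0000e-02 1.2216e+02] [0.7 0.5 0.1]
```

View pics/t3.png

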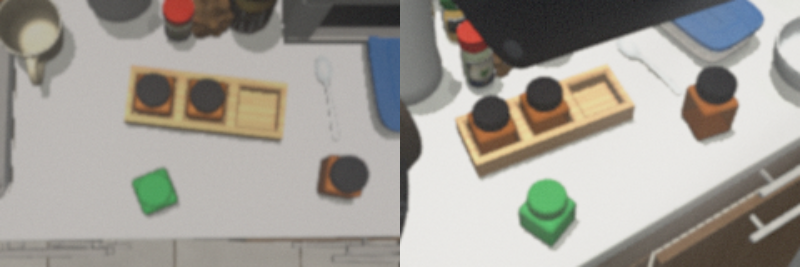

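The short jar is seated in the middle pocket; in the joined picture it is at (207,100) in the top half and (545,105) in the scene half. Next I'll refine the tall jar.

```bash
cat > f3.py <<'E'
from cv import *
from ov import over
ims={n:im(n,f"pics/t3{n[0]}.png") for n in("scene","top")}
for k,p0,ths,z0 in(("tall",(451,-289.5),[-.3,-.15,0.],0),("short",(562.2,-99.9),[-.12],13)):
    for cams in(("top",),("scene",),("scene","top")):
        if k=="short" and "scene" in cams: pass
        print(k,cams,cvfit(k,{c:ims[c] for c in cams},p0,ths,[],z0,pad=3))
for i,yw in enumerate((-7,-12,-20)):
    it=[("tall",(451,-289.5,yw),0,(255,0,255))]
    over("top","pics/t3t.png",it,(315,210,50,45),f"pics/a{i}.png");over("scene","pics/t3s.png",it,(340,160,55,60),f"pics/b{i}.png")
R=[np.hstack([cv2.resize(cv2.imread(f"pics/{c}{i}.png"),(260,250)) for i in range(3)]) for c in "ab"]
cv2.imwrite("pics/ab.png",np.vstack(R))
E
OFF=1 python3 f3.py
```

```text
tall ('top',) [ 450.62 -288.07  -12.33    3.16]
tall ('scene',) [ 452.2  -291.18  -25.77    5.05]
tall ('scene', 'top') [ 451.23 -289.88  -11.95    8.85]
short ('top',) [562.68 -98.91  -7.14   5.06]
short ('scene',) [ 563.83 -100.53   -9.5    13.14]
short ('scene', 'top') [562.71 -99.35  -6.95  18.34]
```

View pics/ab.png

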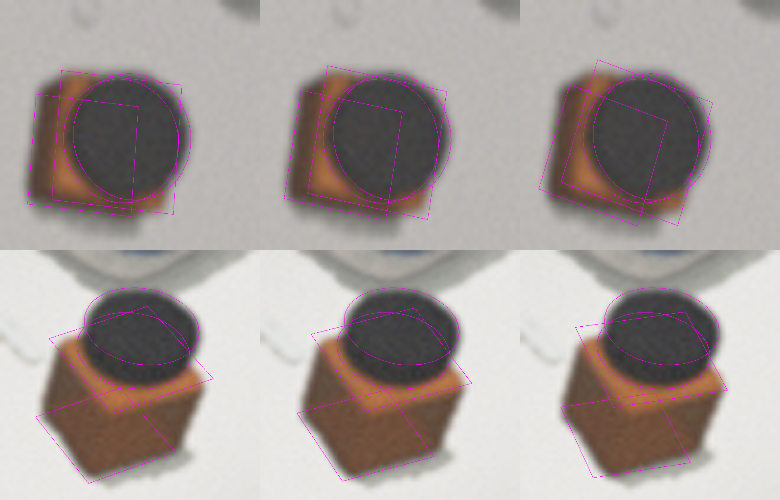

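Emit:
drive_tool([
  {"dx": 22,"dy": -35,"dz": 0,"yaw": -3},
  {"dx": 22,"dy": -35,"dz": 0,"yaw": -3},
  {"dx": 22,"dy": -35,"dz": 0,"yaw": -3},
  {"dx": 22,"dy": -35,"dz": 0,"yaw": -3},
  {"dx": 20.8,"dy": -35,"dz": 0,"yaw": -3},
])

```text
t: 9.07
eef_pos: [453.0, 59.3, 183.5]
tcp_rot: [3.141, 0.0, 1.864]
ft_force: [1.0, 0.2, 0.5]
opening: 1.002
```

Emit:
drive_tool([
  {"dx": 0,"dy": -35,"dz": 0,"yaw": -3},
  {"dx": 0,"dy": -35,"dz": 0,"yaw": -3},
  {"dx": 0,"dy": -35,"dz": 0,"yaw": -3},
  {"dx": 0,"dy": -35,"dz": 0,"yaw": -3},
  {"dx": 0,"dy": -35,"dz": 0,"yaw": -3},
])

```text
t: 9.48
eef_pos: [451.6, -115.7, 183.4]
tcp_rot: [3.141, 0.0, 1.602]
ft_force: [0.7, -0.0, -0.6]
opening: 1.001
```

Emit:
drive_tool([
  {"dx": 0,"dy": -38,"dz": 0,"yaw": -3},
  {"dx": 0,"dy": -38,"dz": 0,"yaw": -3},
  {"dx": 0,"dy": -38,"dz": -13.7,"yaw": -3},
  {"dx": 0,"dy": -38,"dz": -20,"yaw": -3},
  {"dx": 0,"dy": -26,"dz": -20,"yaw": -2},
])

```text
t: 9.9
eef_pos: [451.6, -294.1, 129.9]
tcp_rot: [3.14, 0.001, 1.356]
ft_force: [0.3, 0.5, -0.4]
opening: 0.998
```

Emit:
drive_tool([
  {"dx": 0,"dy": 0,"dz": 0,"yaw": 0},
  {"dx": 0,"dy": 0,"dz": 0,"yaw": 0},
])

```text
t: 10.07
eef_pos: [451.0, -291.4, 129.0]
tcp_rot: [-3.14, -0.001, 1.358]
ft_force: [-0.7, 0.3, -0.0]
opening: 1.001
```

Run:
```python
from h import *
s=env.state();print(s["eef_pos"].round(1),np.degrees(s["tcp_rot"]).round(2),s["ft_force"].round(1),s["joints"].round(2))
a=env.read_camera("top");b=env.read_camera("scene")
cv2.imwrite("pics/t4.png",cv2.cvtColor(np.hstack([cv2.resize(a[150:310,230:470],(400,267)),cv2.resize(b[130:290,250:490],(400,267))]),cv2.COLOR_RGB2BGR))
```

```text
[ 451.  -291.4  129. ] [-1.7988e+02 -6.0000e-02  7.7820e+01] [-0.7  0.3 -0. ] [-0.7   0.48  1.87  0.    0.8  -0.48]
```

View pics/t4.png

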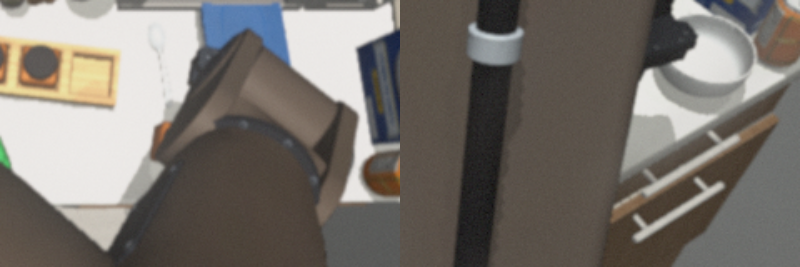

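Emit:
drive_tool([
  {"dx": 0,"dy": 0,"dz": -25,"yaw": 0},
  {"dx": 0,"dy": 0,"dz": -25,"yaw": 0},
  {"dx": 0,"dy": 0,"dz": -20,"yaw": 0},
  {"dx": 0,"dy": 0,"dz": -15,"yaw": 0},
  {"dx": 0,"dy": 0,"dz": -11,"yaw": 0},
])

```text
t: 10.58
eef_pos: [452.3, -289.1, 33.8]
tcp_rot: [3.141, 0.0, 1.363]
ft_force: [-0.2, 0.3, 0.1]
opening: 0.999
```

Emit:
drive_tool([
  {"dx": 0,"dy": 0,"dz": 0,"yaw": 0},
  {"dx": 0,"dy": 0,"dz": 0,"yaw": 0},
  {"dx": 0,"dy": 0,"dz": 0,"yaw": 0},
  {"dx": 0,"dy": 0,"dz": 0,"yaw": 0},
  {"dx": 0,"dy": 0,"dz": 0,"yaw": 0},
], grip=0)

```text
t: 11.0
eef_pos: [452.4, -290.4, 35.0]
tcp_rot: [3.14, 0.001, 1.361]
ft_force: [0.0, -0.1, -0.3]
opening: 0.709
```

Emit:
drive_tool([
  {"dx": 0,"dy": 0,"dz": 0,"yaw": 0},
  {"dx": 0,"dy": 0,"dz": 0,"yaw": 0},
  {"dx": 0,"dy": 0,"dz": 0,"yaw": 0},
  {"dx": 0,"dy": 0,"dz": 0,"yaw": 0},
])

```text
t: 11.33
eef_pos: [451.9, -290.1, 34.4]
tcp_rot: [-3.141, -0.0, 1.361]
ft_force: [-2.7, 1.3, 6.5]
opening: 0.568
```

Emit:
drive_tool([
  {"dx": 0,"dy": 0,"dz": 8,"yaw": 0},
  {"dx": 0,"dy": 0,"dz": 20,"yaw": 0},
  {"dx": 0,"dy": 0,"dz": 25,"yaw": 0},
  {"dx": 8,"dy": 8,"dz": 10,"yaw": 0},
  {"dx": 14,"dy": 16,"dz": 0,"yaw": 1},
])

```text
t: 11.75
eef_pos: [474.6, -267.7, 99.8]
tcp_rot: [3.138, 0.002, 1.376]
ft_force: [0.4, -0.2, -2.5]
opening: 0.565
```

Emit:
drive_tool([
  {"dx": 19,"dy": 22,"dz": 0,"yaw": 1},
  {"dx": 19,"dy": 22,"dz": 0,"yaw": 1},
  {"dx": 19,"dy": 22,"dz": 0,"yaw": 1},
  {"dx": 15,"dy": 16,"dz": 0,"yaw": 1},
  {"dx": 6.8,"dy": 8.4,"dz": 0,"yaw": 0},
])

```text
t: 12.17
eef_pos: [554.4, -173.9, 97.3]
tcp_rot: [3.141, -0.0, 1.451]
ft_force: [-0.8, 0.8, -2.5]
opening: 0.566
```

Emit:
drive_tool([
  {"dx": 0,"dy": 0,"dz": 0,"yaw": 0},
  {"dx": 0,"dy": 0,"dz": -8,"yaw": 0},
  {"dx": 0,"dy": 0,"dz": -7,"yaw": 0},
  {"dx": 0,"dy": 0,"dz": 0,"yaw": 0},
  {"dx": 0,"dy": 0,"dz": 0,"yaw": 0},
])

```text
t: 12.58
eef_pos: [552.0, -176.5, 81.3]
tcp_rot: [-3.14, -0.0, 1.447]
ft_force: [0.5, -0.9, -2.6]
opening: 0.566
```

Run:
```python
from h import *
s=env.state();print(s["eef_pos"].round(1),np.degrees(s["tcp_rot"]).round(2),s["ft_force"].round(1),s["joints"].round(2))
a=env.read_camera("top");b=env.read_camera("scene")
cv2.imwrite("pics/t5t.png",cv2.cvtColor(a,cv2.COLOR_RGB2BGR));cv2.imwrite("pics/t5s.png",cv2.cvtColor(b,cv2.COLOR_RGB2BGR))
cv2.imwrite("pics/t5.png",cv2.cvtColor(np.hstack([cv2.resize(a[130:290,180:420],(400,267)),cv2.resize(b[130:290,180:420],(400,267))]),cv2.COLOR_RGB2BGR))
```

```text
[ 552.  -176.5   81.3] [-1.7991e+02 -2.0000e-02  8.2910e+01] [ 0.5 -0.9 -2.6] [-0.42  0.59  1.8  -0.    0.75 -0.3 ]
```

View pics/t5.png

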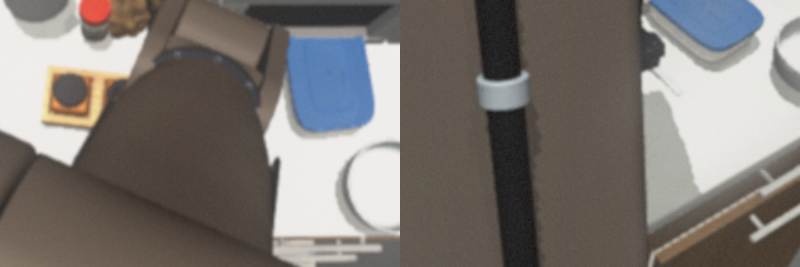

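Emit:
drive_tool([
  {"dx": 0,"dy": 0,"dz": -8,"yaw": 0},
  {"dx": 0,"dy": 0,"dz": -6,"yaw": 0},
  {"dx": 0,"dy": 0,"dz": -4,"yaw": 0},
  {"dx": 0,"dy": 0,"dz": -2,"yaw": 0},
  {"dx": 0,"dy": 0,"dz": 0,"yaw": 0},
])

```text
t: 13.1
eef_pos: [552.7, -175.6, 61.3]
tcp_rot: [-3.141, -0.0, 1.448]
ft_force: [0.7, 0.1, -2.2]
opening: 0.568
```

Emit:
drive_tool([
  {"dx": 0,"dy": 0,"dz": -2,"yaw": 0},
  {"dx": 0,"dy": 0,"dz": -2,"yaw": 0},
  {"dx": 0,"dy": 0,"dz": -2,"yaw": 0},
  {"dx": 0,"dy": 0,"dz": -2,"yaw": 0},
  {"dx": 0,"dy": 0,"dz": 0,"yaw": 0},
])

```text
t: 13.52
eef_pos: [552.8, -175.7, 53.7]
tcp_rot: [-3.141, -0.0, 1.448]
ft_force: [0.6, 0.7, -1.9]
opening: 0.565
```

Emit:
drive_tool([
  {"dx": 0,"dy": 0,"dz": -2,"yaw": 0},
  {"dx": 0,"dy": 0,"dz": -2,"yaw": 0},
  {"dx": 0,"dy": 0,"dz": -1,"yaw": 0},
  {"dx": 0,"dy": 0,"dz": -1,"yaw": 0},
  {"dx": 0,"dy": 0,"dz": 0,"yaw": 0},
])

```text
t: 13.93
eef_pos: [552.8, -175.8, 47.8]
tcp_rot: [-3.141, -0.0, 1.448]
ft_force: [0.3, -0.4, -2.2]
opening: 0.571
```

Emit:
drive_tool([
  {"dx": 0,"dy": 0,"dz": -0.7,"yaw": 0},
  {"dx": 0,"dy": 0,"dz": -0.5,"yaw": 0},
  {"dx": 0,"dy": 0,"dz": 0,"yaw": 0},
])

```text
t: 14.18
eef_pos: [553.0, -175.8, 47.4]
tcp_rot: [3.141, 0.0, 1.448]
ft_force: [-2.5, 1.1, 3.3]
opening: 0.566
```

Emit:
drive_tool([
  {"dx": 0,"dy": 0,"dz": 0,"yaw": 0},
  {"dx": 0,"dy": 0,"dz": 0,"yaw": 0},
  {"dx": 0,"dy": 0,"dz": 0,"yaw": 0},
  {"dx": 0,"dy": 0,"dz": 0,"yaw": 0},
  {"dx": 0,"dy": 0,"dz": 0,"yaw": 0},
], grip=1)

```text
t: 14.6
eef_pos: [552.9, -175.8, 46.8]
tcp_rot: [3.141, -0.0, 1.448]
ft_force: [0.0, -0.0, 0.4]
opening: 0.861
```

Emit:
drive_tool([
  {"dx": 0,"dy": 0,"dz": 0,"yaw": 0},
  {"dx": 0,"dy": 0,"dz": 10,"yaw": 0},
  {"dx": 0,"dy": 0,"dz": 30,"yaw": 0},
  {"dx": 0,"dy": 0,"dz": 35,"yaw": 0},
  {"dx": 0,"dy": 0,"dz": 35,"yaw": 0},
])

```text
t: 15.02
eef_pos: [552.5, -175.6, 158.5]
tcp_rot: [-3.141, -0.0, 1.448]
ft_force: [0.7, 0.2, -0.2]
opening: 0.995
```

Emit:
drive_tool([
  {"dx": -20,"dy": 30,"dz": 15,"yaw": 4},
  {"dx": -22,"dy": 35,"dz": 5,"yaw": 4},
  {"dx": -22,"dy": 35,"dz": 5,"yaw": 4},
  {"dx": -22,"dy": 35,"dz": 5,"yaw": 4},
  {"dx": -22,"dy": 35,"dz": 0,"yaw": 4},
])

```text
t: 15.43
eef_pos: [443.8, -4.6, 188.3]
tcp_rot: [3.139, 0.001, 1.8]
ft_force: [1.0, 0.8, -0.5]
opening: 1.001
```

Emit:
drive_tool([
  {"dx": -20,"dy": 36,"dz": 0,"yaw": 4},
  {"dx": -20,"dy": 36,"dz": 0,"yaw": 4},
  {"dx": -20,"dy": 36,"dz": 0,"yaw": 4},
  {"dx": -20,"dy": 36,"dz": 0,"yaw": 4},
  {"dx": -20,"dy": 36,"dz": 0,"yaw": 4},
])

```text
t: 15.85
eef_pos: [343.7, 175.5, 187.7]
tcp_rot: [3.14, 0.0, 2.149]
ft_force: [1.7, 0.7, 0.4]
opening: 1.002
```

Run:
```python
from h import *
s=env.state();print(s["eef_pos"].round(1),np.degrees(s["tcp_rot"]).round(2),s["ft_force"].round(1),s["joints"].round(2))
a=env.read_camera("top");b=env.read_camera("scene")
cv2.imwrite("pics/t6t.png",cv2.cvtColor(a,cv2.COLOR_RGB2BGR));cv2.imwrite("pics/t6s.png",cv2.cvtColor(b,cv2.COLOR_RGB2BGR))
cv2.imwrite("pics/t6.png",cv2.cvtColor(np.hstack([cv2.resize(a[130:290,180:420],(400,267)),cv2.resize(b[130:290,180:420],(400,267))]),cv2.COLOR_RGB2BGR))
for n in("top","scene"): print(n,[(round(d["conf"],2),np.round(d["pixel"],1),at_z(n,d["pixel"],108).round(1)) for d in env.place_of("cap_top",n)])
```

```text
[343.7 175.5 187.7] [1.7992e+02 2.0000e-02 1.2315e+02] [1.7 0.7 0.4] [ 0.3   0.19  2.14  0.    0.81 -0.28]
top [(0.8, array([285.5, 188.9]), array([ 552.3, -168.5,  108. ]))]
scene [(0.91, array([299. , 165.4]), array([ 549.2, -174.8,  108. ]))]
```

View pics/t6.png

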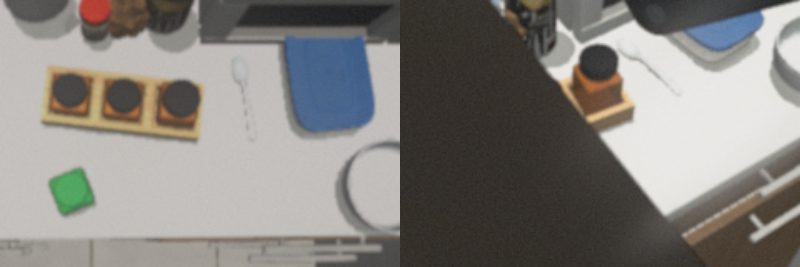

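All three jars are seated. In the joined picture the caps are at (70,92), (124,98) and (181,102) in the top half. Next I'll fit the tall jar.

```bash
cat > f4.py <<'E'
from cv import *
ims={n:im(n,f"pics/t6{n[0]}.png") for n in("scene","top")}
MODF["capT"]=[cyl(51,75,95),cyl(51,95,95.001)];MOD["capT"]=[cyl(51,75,95)]
MODF["capS"]=[cyl(47,50,69),cyl(47,69,69.001)];MOD["capS"]=[cyl(47,50,69)]
for k,p0,ths,cams in(("tall",(552.7,-175.3),[-.12],("top","scene")),("tall",(552.7,-175.3),[-.12],("top",)),("tall",(552.7,-175.3),[-.12],("scene",)),("short",(562,-99.9),[-.12],("top",)),("short",(571.3,-24.5),[-.12],("top",))):
    print(k,cams,cvfit(k,{c:ims[c] for c in cams},p0,ths,[],13,pad=3))
from h import *
g=cv2.cvtColor(ims["top"],cv2.COLOR_RGB2GRAY)
for nm,p,h,r in(("tall",(552.7,-175.3),108,25.5),("mid",(562,-99.9),82,23.5),("first",(571.3,-24.5),82,23.5)):
    c=proj("top",[(p[0],p[1],h)])[0]; x,y=np.round(c).astype(int); w=14
    sub=(g[y-w:y+w+1,x-w:x+w+1]<75).astype(np.uint8)
    n,l,st,ce=cv2.connectedComponentsWithStats(sub,connectivity=4); k=1+np.argmax(st[1:,4]); cc=ce[k]+[x-w,y-w]
    cs,_=cv2.findContours((l==k).astype(np.uint8),0,1); (ex,ey),er=cv2.minEnclosingCircle(cs[0]); print(nm,st[k],at_z("top",cc,h).round(1),at_z("top",(ex+x-w,ey+y-w),h).round(1))
E
OFF=1 python3 f4.py
```

```text
tall ('top', 'scene') [ 552.95 -174.68   -9.03   19.53]
tall ('top',) [ 553.53 -174.64   -7.76    7.85]
tall ('scene',) [ 542.51 -168.74   -4.01   10.54]
short ('top',) [562.66 -98.92  -7.05   5.22]
short ('top',) [571.42 -24.91  -7.12   6.62]
tall [  1   4  23  22 360] [ 552.2 -174.   108. ] [ 553.1 -173.   108. ]
mid [  4   5  21  20 305] [561.6 -99.   82. ] [561.1 -99.1  82. ]
first [  5   6  21  19 285] [570.2 -25.3  82. ] [570.9 -25.7  82. ]
```

Emit:
drive_tool([
  {"dx": 21,"dy": -35,"dz": 0,"yaw": -4},
  {"dx": 21,"dy": -35,"dz": 0,"yaw": -4},
  {"dx": 21,"dy": -35,"dz": 0,"yaw": -4},
  {"dx": 21,"dy": -35,"dz": 0,"yaw": -4},
  {"dx": 21,"dy": -35,"dz": 0,"yaw": -4},
])

```text
t: 16.47
eef_pos: [450.8, -4.6, 187.2]
tcp_rot: [3.141, 0.0, 1.791]
ft_force: [0.8, 0.9, 0.1]
opening: 0.997
```

Emit:
drive_tool([
  {"dx": 21,"dy": -35,"dz": 0,"yaw": -4},
  {"dx": 21,"dy": -35,"dz": 0,"yaw": -4},
  {"dx": 21,"dy": -35,"dz": -5,"yaw": -4},
  {"dx": 21,"dy": -35,"dz": -10,"yaw": -4},
  {"dx": 19,"dy": -34,"dz": -12,"yaw": -4},
])

```text
t: 16.88
eef_pos: [553.3, -179.2, 160.2]
tcp_rot: [3.14, 0.001, 1.441]
ft_force: [-0.7, 0.7, -0.6]
opening: 0.997
```

Emit:
drive_tool([
  {"dx": 0,"dy": 0,"dz": 0,"yaw": 0},
  {"dx": 0,"dy": 0,"dz": -10,"yaw": 0},
  {"dx": 0,"dy": 0,"dz": 0,"yaw": 0},
  {"dx": 0,"dy": 0,"dz": 0,"yaw": 0},
  {"dx": 0,"dy": 0,"dz": 0,"yaw": 0},
])

```text
t: 17.3
eef_pos: [552.4, -174.0, 150.4]
tcp_rot: [3.141, 0.0, 1.449]
ft_force: [0.2, 0.6, 0.0]
opening: 1.001
```

Run:
```python
from h import *
s=env.state();print(s["eef_pos"].round(1),np.degrees(s["tcp_rot"]).round(2),s["ft_force"].round(1),s["joints"].round(2),s["moment"].round(2))
```

```text
[ 552.4 -174.   150.4] [179.98   0.    83.02] [0.2 0.6 0. ] [-0.42  0.5   1.74  0.    0.9  -0.3 ] [-0.09  0.02  0.01]
```

Emit:
drive_tool([
  {"dx": 0,"dy": 0,"dz": -18,"yaw": 0},
  {"dx": 0,"dy": 0,"dz": -18,"yaw": 0},
  {"dx": 0,"dy": 0,"dz": -14,"yaw": 0},
  {"dx": 0,"dy": 0,"dz": -9,"yaw": 0},
  {"dx": 0,"dy": 0,"dz": -5,"yaw": 0},
])

```text
t: 17.72
eef_pos: [552.5, -173.8, 85.5]
tcp_rot: [-3.141, -0.0, 1.449]
ft_force: [0.3, -1.2, 0.0]
opening: 1.002
```

Emit:
drive_tool([
  {"dx": 0,"dy": 0,"dz": 0,"yaw": 0},
  {"dx": 0,"dy": 0,"dz": 0,"yaw": 0},
])

```text
t: 17.88
eef_pos: [553.0, -174.3, 86.5]
tcp_rot: [3.141, 0.0, 1.449]
ft_force: [-1.0, 0.1, -0.5]
opening: 0.999
```

Emit:
drive_tool([
  {"dx": 0,"dy": 0,"dz": -0.7,"yaw": 0},
  {"dx": 0,"dy": 0,"dz": 0,"yaw": 0},
  {"dx": 0,"dy": 0,"dz": 0,"yaw": 0},
  {"dx": 0,"dy": 0,"dz": 0,"yaw": 0},
  {"dx": 0,"dy": 0,"dz": 0,"yaw": 0},
], grip=0)

```text
t: 18.3
eef_pos: [552.8, -174.5, 85.4]
tcp_rot: [3.141, 0.0, 1.448]
ft_force: [-0.6, 1.0, -0.2]
opening: 0.705
```

Emit:
drive_tool([
  {"dx": 0,"dy": 0,"dz": 0,"yaw": 0},
  {"dx": 0,"dy": 0,"dz": 0,"yaw": 0},
  {"dx": 0,"dy": 0,"dz": 0,"yaw": 0},
  {"dx": 0,"dy": 0,"dz": 0,"yaw": 0},
  {"dx": 0,"dy": 0,"dz": 0,"yaw": 0},
])

```text
t: 18.72
eef_pos: [552.8, -174.5, 85.3]
tcp_rot: [3.141, 0.0, 1.448]
ft_force: [0.8, 0.2, -0.1]
opening: 0.536
```

```bash
cat > st.py <<'E'
from h import *
s=env.state();print(s["t"].round(2),s["eef_pos"].round(1),np.degrees(s["tcp_rot"]).round(2),"F",s["ft_force"].round(1),"M",s["moment"].round(2),"j6",s["joints"][5].round(2),s["opening"].round(3))
E
python3 st.py
```

```text
Traceback (most recent call last):
  File "st.py", line 2, in <module>
    s=env.state();print(s["t"].round(2),s["eef_pos"].round(1),np.degrees(s["tcp_rot"]).round(2),"F",s["ft_force"].round(1),"M",s["moment"].round(2),"j6",s["joints"][5].round(2),s["opening"].round(3))
                        ^^^^^^^^^^^^
AttributeError: 'float' object has no attribute 'round'
```

```bash
sed -i 's/s\["t"\].round(2)/round(s["t"],2)/;s/s\["opening"\].round(3)/round(float(s["opening"]),3)/' st.py; python3 st.py
```

```text
18.72 [ 552.8 -174.5   85.3] [1.7998e+02 1.0000e-02 8.2990e+01] F [ 0.8  0.2 -0.1] M [-0.14 -0.05 -0.04] j6 -0.3 0.536
```

Emit:
drive_tool([
  {"dx": 0,"dy": 0,"dz": -0.5,"yaw": 3},
  {"dx": 0,"dy": 0,"dz": 0,"yaw": 3},
  {"dx": 0,"dy": 0,"dz": 0,"yaw": 3},
  {"dx": 0,"dy": 0,"dz": 0,"yaw": 3},
])

```text
t: 19.05
eef_pos: [552.8, -174.5, 85.3]
tcp_rot: [3.141, 0.0, 1.66]
ft_force: [-0.6, 1.2, 7.7]
opening: 0.534
```

```bash
python3 st.py
```

```text
19.05 [ 552.8 -174.5   85.3] [1.7997e+02 1.0000e-02 9.5120e+01] F [-0.6  1.2  7.7] M [ 0.03  0.44 -0.22] j6 -0.51 0.534
```

Emit:
drive_tool([
  {"dx": 0,"dy": 0,"dz": 0,"yaw": 5},
  {"dx": 0,"dy": 0,"dz": 0,"yaw": 5},
  {"dx": 0,"dy": 0,"dz": 0,"yaw": 5},
  {"dx": 0,"dy": 0,"dz": 0,"yaw": 5},
  {"dx": 0,"dy": 0,"dz": 0,"yaw": 5},
])

```text
t: 19.47
eef_pos: [553.2, -174.6, 86.0]
tcp_rot: [3.14, 0.001, 2.098]
ft_force: [-2.0, 1.3, 12.9]
opening: 0.536
```

```bash
python3 st.py
```

```text
19.47 [ 553.2 -174.6   86. ] [1.7993e+02 7.0000e-02 1.2022e+02] F [-2.   1.3 12.9] M [ 0.27  0.36 -0.11] j6 -0.95 0.536
```

Emit:
drive_tool([
  {"dx": 0,"dy": 0,"dz": 0,"yaw": 5},
  {"dx": 0,"dy": 0,"dz": 0,"yaw": 5},
  {"dx": 0,"dy": 0,"dz": 0,"yaw": 5},
  {"dx": 0,"dy": 0,"dz": 0,"yaw": 5},
  {"dx": 0,"dy": 0,"dz": 0,"yaw": 5},
])

```text
t: 19.88
eef_pos: [552.5, -174.5, 85.8]
tcp_rot: [-3.142, 0.0, 2.535]
ft_force: [-5.2, 1.3, 12.8]
opening: 0.538
```

```bash
python3 st.py
```

```text
19.88 [ 552.5 -174.5   85.8] [-1.8000e+02  1.0000e-02  1.4523e+02] F [-5.2  1.3 12.8] M [-0.03  0.99 -0.08] j6 -1.38 0.538
```

Emit:
drive_tool([
  {"dx": 0,"dy": 0,"dz": 0.5,"yaw": 5},
  {"dx": 0,"dy": 0,"dz": 0,"yaw": 5},
  {"dx": 0,"dy": 0,"dz": 0,"yaw": 5},
  {"dx": 0,"dy": 0,"dz": 0,"yaw": 5},
  {"dx": 0,"dy": 0,"dz": 0,"yaw": 5},
])

```text
t: 20.3
eef_pos: [552.3, -174.7, 86.2]
tcp_rot: [-3.141, -0.0, 2.971]
ft_force: [-6.3, -0.7, 12.5]
opening: 0.537
```

```bash
python3 st.py
```

```text
20.3 [ 552.3 -174.7   86.2] [-1.7998e+02 -1.0000e-02  1.7023e+02] F [-6.3 -0.7 12.5] M [-0.25  1.09 -0.12] j6 -1.82 0.537
```

Emit:
drive_tool([
  {"dx": 0,"dy": 0,"dz": 0,"yaw": 5},
  {"dx": 0,"dy": 0,"dz": 0,"yaw": 5},
  {"dx": 0,"dy": 0,"dz": 0,"yaw": 5},
  {"dx": 0,"dy": 0,"dz": 0,"yaw": 5},
  {"dx": 0,"dy": 0,"dz": 0,"yaw": 5},
])

```text
t: 20.72
eef_pos: [552.6, -175.0, 86.0]
tcp_rot: [-3.141, 0.0, -2.878]
ft_force: [-3.0, -4.1, 2.9]
opening: 0.532
```

```bash
python3 st.py
```

```text
20.72 [ 552.6 -175.    86. ] [-1.7998e+02  2.0000e-02 -1.6488e+02] F [-3.  -4.1  2.9] M [-0.58  0.44 -0.85] j6 -2.26 0.532
```

The moment rose to 0.85 N m after 112°, perhaps because the lugs are past the clear window. I'll turn back to the middle of it before lifting.

Emit:
drive_tool([
  {"dx": 0,"dy": 0,"dz": 0,"yaw": -5},
  {"dx": 0,"dy": 0,"dz": 0,"yaw": -5},
  {"dx": 0,"dy": 0,"dz": 0,"yaw": -5},
  {"dx": 0,"dy": 0,"dz": 0,"yaw": -5},
  {"dx": 0,"dy": 0,"dz": 0,"yaw": 0},
])

```text
t: 21.13
eef_pos: [553.0, -174.8, 86.2]
tcp_rot: [-3.141, 0.001, 3.049]
ft_force: [-2.0, -1.3, 10.5]
opening: 0.532
```

```bash
python3 st.py
```

```text
21.13 [ 553.  -174.8   86.2] [-1.7997e+02  7.0000e-02  1.7467e+02] F [-2.  -1.3 10.5] M [-0.06  0.32 -0.09] j6 -1.9 0.532
```

Emit:
drive_tool([
  {"dx": 0,"dy": 0,"dz": 1,"yaw": 0},
  {"dx": 0,"dy": 0,"dz": 1,"yaw": 0},
  {"dx": 0,"dy": 0,"dz": 0,"yaw": 0},
])

```text
t: 21.38
eef_pos: [552.6, -174.5, 87.3]
tcp_rot: [3.141, -0.0, 3.054]
ft_force: [-0.7, -0.8, -0.2]
opening: 0.533
```

```bash
python3 st.py
```

```text
21.38 [ 552.6 -174.5   87.3] [ 1.7999e+02 -2.0000e-02  1.7499e+02] F [-0.7 -0.8 -0.2] M [-0.04  0.2  -0.02] j6 -1.9 0.533
```

Emit:
drive_tool([
  {"dx": 0,"dy": 0,"dz": 1,"yaw": 0},
  {"dx": 0,"dy": 0,"dz": 1,"yaw": 0},
  {"dx": 0,"dy": 0,"dz": 0,"yaw": 0},
])

```text
t: 21.63
eef_pos: [552.8, -174.4, 89.3]
tcp_rot: [3.141, -0.0, 3.054]
ft_force: [-1.0, 0.5, 0.2]
opening: 0.533
```

```bash
python3 st.py
```

```text
21.63 [ 552.8 -174.4   89.3] [179.99  -0.   174.99] F [-1.   0.5  0.2] M [ 0.05  0.08 -0.02] j6 -1.9 0.533
```

Emit:
drive_tool([
  {"dx": 0,"dy": 0,"dz": 2,"yaw": 0},
  {"dx": 0,"dy": 0,"dz": 2,"yaw": 0},
  {"dx": 0,"dy": 0,"dz": 2,"yaw": 0},
  {"dx": 0,"dy": 0,"dz": 2,"yaw": 0},
  {"dx": 0,"dy": 0,"dz": 0,"yaw": 0},
])

```text
t: 22.05
eef_pos: [552.9, -174.5, 97.7]
tcp_rot: [-3.141, 0.001, 3.054]
ft_force: [-0.8, 1.1, 0.1]
opening: 0.538
```

```bash
python3 st.py
```

```text
22.05 [ 552.9 -174.5   97.7] [-1.7999e+02  3.0000e-02  1.7499e+02] F [-0.8  1.1  0.1] M [ 0.05  0.09 -0.08] j6 -1.9 0.538
```

Emit:
drive_tool([
  {"dx": 0,"dy": 0,"dz": 2,"yaw": 0},
  {"dx": 0,"dy": 0,"dz": 3,"yaw": 0},
  {"dx": 0,"dy": 0,"dz": 3,"yaw": 0},
  {"dx": 0,"dy": 0,"dz": 3,"yaw": 0},
  {"dx": 0,"dy": 0,"dz": 3,"yaw": 0},
])

```text
t: 22.47
eef_pos: [552.8, -174.5, 111.6]
tcp_rot: [3.142, 0.0, 3.054]
ft_force: [-0.3, -0.1, 0.2]
opening: 0.533
```

Emit:
drive_tool([
  {"dx": 0,"dy": 0,"dz": 3,"yaw": 0},
  {"dx": 0,"dy": 0,"dz": 3,"yaw": 0},
  {"dx": 0,"dy": 0,"dz": 3,"yaw": 0},
  {"dx": 0,"dy": 0,"dz": 2,"yaw": 0},
  {"dx": 0,"dy": 0,"dz": 0,"yaw": 0},
])

```text
t: 22.88
eef_pos: [552.9, -174.5, 122.7]
tcp_rot: [-3.141, 0.001, 3.054]
ft_force: [-0.5, 0.0, 0.0]
opening: 0.534
```

Emit:
drive_tool([
  {"dx": 0,"dy": 0,"dz": 0,"yaw": 0},
  {"dx": 0,"dy": 0,"dz": 0,"yaw": 0},
  {"dx": 0,"dy": 0,"dz": 0,"yaw": 0},
])

```text
t: 23.13
eef_pos: [552.7, -174.5, 122.1]
tcp_rot: [3.141, -0.0, 3.054]
ft_force: [0.2, -0.2, 0.2]
opening: 0.537
```

```bash
python3 st.py
python3 - <<'E'
from h import *
a=env.read_camera("top");b=env.read_camera("scene")
cv2.imwrite("pics/t7.png",cv2.cvtColor(np.hstack([cv2.resize(a[130:290,180:420],(400,267)),cv2.resize(b[130:290,180:420],(400,267))]),cv2.COLOR_RGB2BGR))
E
```

```text
23.13 [ 552.7 -174.5  122.1] [ 1.7999e+02 -2.0000e-02  1.7499e+02] F [ 0.2 -0.2  0.2] M [ 0.02  0.01 -0.02] j6 -1.9 0.537
```

View pics/t7.png

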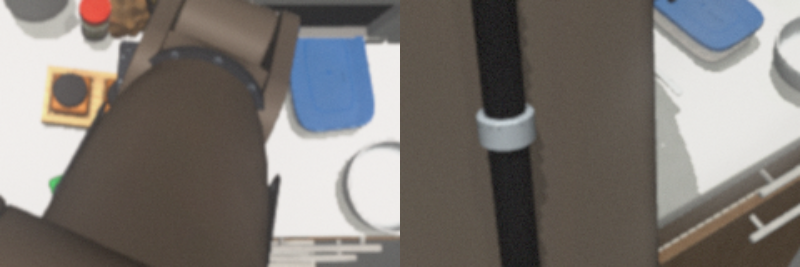

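The wrist force (0.2 N) shows the jar isn't hanging from the cap, but the arm hides it. There's time to step aside, look, and come back.

Emit:
drive_tool([
  {"dx": 0,"dy": 0,"dz": 20,"yaw": 0},
  {"dx": -10,"dy": 20,"dz": 20,"yaw": 0},
  {"dx": -20,"dy": 30,"dz": 20,"yaw": 0},
  {"dx": -20,"dy": 30,"dz": 0,"yaw": 0},
  {"dx": -20,"dy": 30,"dz": 0,"yaw": 0},
])

```text
t: 23.65
eef_pos: [482.1, -63.6, 183.0]
tcp_rot: [-3.141, 0.002, 3.053]
ft_force: [0.3, 1.1, -0.3]
opening: 0.536
```

Emit:
drive_tool([
  {"dx": -20,"dy": 30,"dz": 0,"yaw": 0},
  {"dx": -20,"dy": 30,"dz": 0,"yaw": 0},
  {"dx": -20,"dy": 30,"dz": 0,"yaw": 0},
  {"dx": -20,"dy": 30,"dz": 0,"yaw": 0},
  {"dx": -20,"dy": 30,"dz": 0,"yaw": 0},
])

```text
t: 24.07
eef_pos: [381.5, 86.6, 182.3]
tcp_rot: [3.141, 0.0, 3.054]
ft_force: [0.8, 1.2, 0.2]
opening: 0.535
```

Emit:
drive_tool([
  {"dx": 0,"dy": 30,"dz": 0,"yaw": 0},
  {"dx": 0,"dy": 30,"dz": 0,"yaw": 0},
  {"dx": 0,"dy": 0,"dz": 0,"yaw": 0},
])

```text
t: 24.32
eef_pos: [382.5, 149.0, 182.5]
tcp_rot: [3.141, 0.001, 3.057]
ft_force: [-0.1, -0.5, -0.1]
opening: 0.533
```

```bash
python3 st.py
python3 - <<'E'
from h import *
a=env.read_camera("top");b=env.read_camera("scene")
cv2.imwrite("pics/t8t.png",cv2.cvtColor(a,cv2.COLOR_RGB2BGR));cv2.imwrite("pics/t8s.png",cv2.cvtColor(b,cv2.COLOR_RGB2BGR))
cv2.imwrite("pics/t8.png",cv2.cvtColor(np.hstack([cv2.resize(a[130:290,180:420],(400,267)),cv2.resize(b[130:290,180:420],(400,267))]),cv2.COLOR_RGB2BGR))
E
```

```text
24.32 [382.5 149.  182.5] [1.7994e+02 6.0000e-02 1.7516e+02] F [-0.1 -0.5 -0.1] M [ 0.07 -0.    0.02] j6 -1.28 0.533
```

View pics/t8.png

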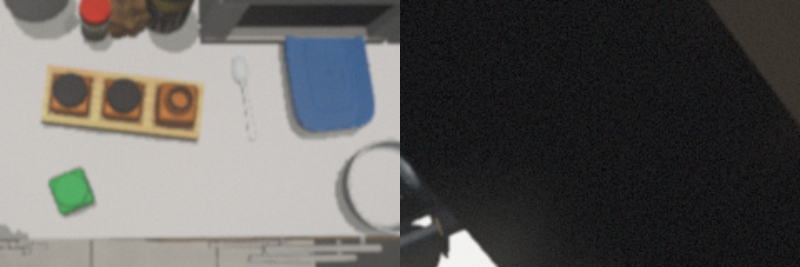

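The tall jar is open and seated, with its mouth ring at (179,99) in the joined picture, and the other jars are unmoved. Now returning over the mouth.

Emit:
drive_tool([
  {"dx": 0,"dy": -30,"dz": 0,"yaw": 0},
  {"dx": 0,"dy": -30,"dz": 0,"yaw": 0},
  {"dx": 20,"dy": -30,"dz": 0,"yaw": 0},
  {"dx": 20,"dy": -30,"dz": 0,"yaw": 0},
  {"dx": 20,"dy": -30,"dz": 0,"yaw": 0},
])

```text
t: 24.83
eef_pos: [443.0, -7.3, 182.4]
tcp_rot: [-3.142, 0.0, 3.053]
ft_force: [1.4, 1.0, -0.5]
opening: 0.534
```

Emit:
drive_tool([
  {"dx": 20,"dy": -30,"dz": 0,"yaw": 0},
  {"dx": 20,"dy": -30,"dz": 0,"yaw": 0},
  {"dx": 20,"dy": -30,"dz": 0,"yaw": 0},
  {"dx": 20,"dy": -30,"dz": 0,"yaw": 0},
  {"dx": 20,"dy": -30,"dz": 0,"yaw": 0},
])

```text
t: 25.25
eef_pos: [542.6, -157.8, 182.0]
tcp_rot: [3.141, -0.001, 3.052]
ft_force: [0.3, 0.5, -0.4]
opening: 0.537
```

Emit:
drive_tool([
  {"dx": 10,"dy": -20,"dz": 0,"yaw": 0},
  {"dx": 0,"dy": 0,"dz": 0,"yaw": 0},
  {"dx": 0,"dy": 0,"dz": 0,"yaw": 0},
  {"dx": 0,"dy": 0,"dz": 0,"yaw": 0},
])

```text
t: 25.58
eef_pos: [551.6, -174.8, 181.9]
tcp_rot: [3.141, -0.001, 3.053]
ft_force: [-0.5, 0.6, -1.0]
opening: 0.532
```

Emit:
drive_tool([
  {"dx": 0,"dy": 0,"dz": -20,"yaw": 0},
  {"dx": 0,"dy": 0,"dz": -15,"yaw": 0},
  {"dx": 0,"dy": 0,"dz": -12,"yaw": 0},
  {"dx": 0,"dy": 0,"dz": -8,"yaw": 0},
  {"dx": 0,"dy": 0,"dz": -4,"yaw": 0},
])

```text
t: 26.0
eef_pos: [552.0, -173.7, 122.5]
tcp_rot: [3.141, -0.001, 3.055]
ft_force: [-0.3, 0.5, -0.2]
opening: 0.533
```

Emit:
drive_tool([
  {"dx": 0,"dy": 0,"dz": 0,"yaw": 0},
  {"dx": 0,"dy": 0,"dz": 0,"yaw": 0},
  {"dx": 0,"dy": 0,"dz": 0,"yaw": 0},
  {"dx": 0,"dy": 0,"dz": 0,"yaw": 0},
  {"dx": 0,"dy": 0,"dz": 0,"yaw": 0},
])

```text
t: 26.42
eef_pos: [552.9, -174.5, 123.8]
tcp_rot: [-3.141, 0.001, 3.054]
ft_force: [0.5, 0.3, -0.8]
opening: 0.534
```

Emit:
drive_tool([
  {"dx": 0,"dy": 0,"dz": 0,"yaw": 0},
  {"dx": 0,"dy": 0,"dz": 0,"yaw": 0},
  {"dx": 0,"dy": 0,"dz": 0,"yaw": 0},
  {"dx": 0,"dy": 0,"dz": 0,"yaw": 0},
  {"dx": 0,"dy": 0,"dz": 0,"yaw": 0},
])

```text
t: 26.83
eef_pos: [552.7, -174.5, 123.2]
tcp_rot: [3.141, 0.0, 3.054]
ft_force: [-0.7, -0.5, -0.4]
opening: 0.536
```

```bash
python3 st.py; python3 -c "
from cell import env; print(env.job_done())"
```

```text
26.83 [ 552.7 -174.5  123.2] [179.99   0.   174.99] F [-0.7 -0.5 -0.4] M [ 0.04 -0.01  0.03] j6 -1.9 0.536
the job is handed in; nothing more can be done
None
```

The job is handed in, at about 27 s of the 62 s allowed. The short jar is in the middle pocket and the tall jar is in the right end pocket. The tall jar's cap is unscrewed and held over its open mouth.

- **Unscrewing:** I turned the cap about 112° anticlockwise while pressing down lightly. The moment then rose to 0.85 N m, so I turned back 20° before lifting. The cap came off with almost no pull on the wrist.
- **Seating check:** I moved the cap aside for one more look, then brought it back. The top picture showed all three jars in their pockets, the tall jar open, and the spoon in place. The mug was outside the part of that picture I looked at, and the arm never went near it.
- **Final state:** The gripper opening matches the 51 mm cap (0.536, about 51 mm). The tool is level and at rest, with under 1 N on the wrist. From the grip height I work out the cap's lower edge at about 21 mm above the mouth, and its centre within about 2 mm of the mouth's.
- **What I could not check:** The arm hid the cap in both cameras at the final pose, so that height and centring come from the arm's own readings. While locating the tall jar, the scene camera alone gave a different turn angle from the top camera (about −25° against −12°). I used −12°, and both jars went into their pockets without resistance.

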